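# Put the microscope's lens cells away by size and re-cap the light port

## Robot

A 6-joint arm with a two-finger parallel gripper is mounted at the origin on the work surface. World frame = base frame: x ahead of the robot, y to its left, z up, the work surface at z = 0. Lengths are in m, angles in rad, forces in N, time in s.
With the tool pointing down it reaches from about 0.375 to 0.9 m from the base axis. Payload 3.1 kg.
Tool frame: the origin (TCP) lies at the very end of the fingers, on their centre line; the grasp point (between the pads) lies 19 mm behind it; z points along the fingers, y is the direction in which the jaws open and shut (so a half turn about z gives the same grasp; the last joint's range is limited). The gripper opens to 85 mm and grips with 20 to 120 N. Pads are 22 mm wide; open, the fingers measure 114 mm over their backs; the gripper's body (76 mm by 85 mm) begins 54 mm behind the grasp point. The pads swing forward as they close: fully open they stand 13 mm farther back than shut.
Start: joints at [0.979, 0.527, 1.433, -0, 1.181, -0.178], TCP at [0.251, 0.572, 0.231] pointing down, gripper open.
Joint ranges: [-3.08, 3.08], [-0.75, 2.2], [0.22, 2.44], [-1.43, 4.57], [0, 2.65], [-2.85, 2.85]. Speed limits (rad/s): [2.79, 2.79, 3.14, 3.14, 3.14, 3.14].

## Interface

Orientations are given as a unit quaternion [x, y, z, w].
In Python, from station import * gives the robot as it stands.
- The arm moves only by the tool jog_arm, never from a script. Its argument "motion" is a list of rows, each a list of 5 numbers: the shift along the world's x, y, z in cm, then the turn about the world's z in degrees, then the closure in counts, from 0 (fully open) to 255 (shut). In form: [[tx, ty, tz, yaw, jaw], ...]. A call has 1 to 10 rows; each row shifts and turns the pose as measured when the row begins; what a row does not reach is not made up. A row lasts 1/12 s, in which the tool goes at most 41.7 mm and 7.16 degrees, less where a joint would pass 70% of its speed; a pose out of reach is approached as far as the arm can. A call with a gripper value outside its range is refused whole. The fingers move at their own pace and stop on an object; "squeeze" is the grip in N (left out, the last holds). Time passes only in rows, so rows that do not move let the fingers close. It gives the time, the measured TCP pose, the force and the opening at its end, in the units of the state.
- sense(): the state, without advancing time (a new reading comes with each control period).
- snapshot(name): name is "scene" or "side" or "wrist"; returns a dict with "img" (384x512x3 uint8, red, green, blue), "depth" (384x512 float32, m along the optical axis (not along the pixel's ray), 0 where there is no reading), "intrinsics" (3x3 intrinsics, pixels), "eye" and "attitude" of the camera in the world. Camera axes: x right, y down, z forward; pixel columns grow to the right and rows downward; lengths in m; the calibration is good to about 2 mm. A picture is of the moment at which its call begins.
- sign_off(): hands the job in, once; it reports no verdict.
The state is a dict: "t": time; "q": joint angles; "qd": joint speeds; "tau": joint torques, N m; "tcp_pos": TCP position; "tool_rot": TCP orientation; "force": force on the tool from outside, world axes, zero at the start; "ft_torque": the same for the moment, N m; "finger_gap": opening from 0.0 (shut) to 1.0 (fully open).
Only numpy, scipy, OpenCV 4.12 (cv2) and the standard library are available. Lean on these libraries where they do the work, as an engineer would, in place of code of your own. Each camera call takes 0.05 s, during which the arm holds its last target.

## Task

Put the three round black lens cells away, standing upright in the middle of the white dish of their own size: large in large, medium in medium, small in small, set down gently, not dropped. The large cell stands on the grey light-port block under a dust cap: first set the cap aside on the cork pad, then move the cell to its dish, and after that put the cap back, knob up, on the middle of the block so that it covers the glass port. The small and the medium cell may be moved at any time; let go of everything at the end.

Things in the scene. Friction and masses are not known exactly. Their poses are not given: they have to be found in the camera images.
- cell_large: The large lens cell: upright black round mount, diameter 54 mm, 22 mm high, glass lens sunk in its top, straight sides; 110 to 200 g. Origin at the centre of its underside, z up. At the start it stands on the port block, with the dust cap on top of it (its outer 9 mm show round the cap).
- cell_medium: The medium lens cell: upright black round mount, diameter 42 mm, 22 mm high, glass lens sunk in its top, straight sides; 70 to 120 g. Origin at the centre of its underside, z up. At the start it stands on the table among square filter holders (48 mm, 12 mm high) and a hexagonal steel adapter (14 mm high), which are not part of the job.
- cell_small: The small lens cell: upright black round mount, diameter 30 mm, 22 mm high, glass lens sunk in its top, straight sides; 40 to 70 g. Origin at the centre of its underside, z up. At the start it stands on the table among square filter holders (48 mm, 12 mm high) and a hexagonal steel adapter (14 mm high), which are not part of the job.
- dish_large: The large of three round white storage dishes, fixed to the table: outer diameter 82 mm, inner diameter 74 mm, floor 4 mm above the table, rim 8 mm above the table. Made for the 54 mm cell. Origin at the centre of its underside on the table, z up.
- dish_medium: The medium of three round white storage dishes, fixed to the table: outer diameter 70 mm, inner diameter 62 mm, floor 4 mm above the table, rim 8 mm above the table. Made for the 42 mm cell. Origin at the centre of its underside on the table, z up.
- dish_small: The small of three round white storage dishes, fixed to the table: outer diameter 58 mm, inner diameter 50 mm, floor 4 mm above the table, rim 8 mm above the table. Made for the 30 mm cell. Origin at the centre of its underside on the table, z up.
- port_block: Grey square light-port block, 70 x 70 mm, 30 mm high, fixed to the table; a 12 mm round glass port in the middle of its flat top is hidden at the start by the large cell and the cap. Origin at the centre of its underside on the table, z up, x and y along its sides.
- dust_cap: White plastic dust cap: round disc of diameter 36 mm, 8 mm thick, with a round knob of diameter 14 mm standing on it up to 28 mm above the underside; 20 to 40 g. Starts on top of the large cell. Origin at the centre of its underside, z up.
- cork_pad: Flat brown square cork pad, 90 x 90 mm, 6 mm high, fixed to the table, empty. Origin at the centre of its underside on the table, z up.
Things that resemble listed ones, but are neither listed nor needed, are in the scene too. Several things have the shape of the dust_cap; the one meant has the colours described above.

How it is judged:
By the outcome, as a careful person would: the job done as asked, in the order asked, and still so for the second after the job is handed in, with the robot touching nothing.
It also fails if it takes over 128 s, if anything falls off the work surface, if the arm or the gripper's body presses on something with over 40 N, if the wrist force passes 120 N, or if a joint passes its speed limit or range.

## Working session

There is one attempt and no reset: what is moved stays moved. The work goes in short steps, Python scripts to look and compute and a tool call to move; the robot and the scene stay as the last step left them, time stands still between calls to the robot, and variables do not carry over. Pictures are saved under pics/ and viewed, and the job is handed in when it is done.

Besides the shell and the picture viewer there is one more tool, called after "Request:" as name([rows], argument=value, ...), one row to a line, values as JSON. jog_arm: Moves the arm, as the interface text tells. Its arguments: {"type":"object","properties":{"motion":{"type":"array","items":{"type":"array","items":{"type":"number"}}},"squeeze":{"type":"number"}},"required":["motion"]}

```bash
ls; mkdir -p pics
cat > h.py <<'E'
from station import *
import numpy as np, cv2
def shot(n,fn):
    s=snapshot(n); cv2.imwrite('pics/'+fn+'.png',cv2.cvtColor(s['img'],cv2.COLOR_RGB2BGR)); np.savez('pics/'+fn+'.npz',**{k:np.array(v) for k,v in s.items()}); return s
E
python3 - <<'E'
from h import *
for n in ['scene','side','wrist']:
    s=shot(n,n+'0'); print(n,s['intrinsics'],s['eye'],s['attitude'])
print(sense())
E
```

```text
pics
scene [[373.92068287   0.         259.46789402]
 [  0.         373.92068287 195.46995486]
 [  0.           0.           1.        ]] [ 0.98888035 -0.5830166   1.09103028] [ 0.89622906  0.32758986 -0.10402286 -0.28042397]
side [[390.96923622   0.         253.16641599]
 [  0.         390.96923622 183.71170995]
 [  0.           0.           1.        ]] [ 0.11430496 -0.78289863  0.7636866 ] [ 0.87157066 -0.23568203  0.10030975 -0.4180389 ]
wrist [[280.44466478   0.         247.78897572]
 [  0.         280.44466478 192.32115814]
 [  0.           0.           1.        ]] [0.18817244 0.59911372 0.37278854] [0.82941998 0.54210248 0.07289083 0.11346507]
{'t': 0.15, 'q': array([ 9.78503348e-01,  5.28273343e-01,  1.43359870e+00, -2.93368081e-05,
        1.18138887e+00, -1.78507245e-01]), 'qd': array([ 0.00098263, -0.00198529, -0.00410951, -0.00050823,  0.00031873,
       -0.00113117]), 'tau': array([ 5.90152340e-04, -4.42743659e+01, -1.78275901e+01, -2.52607124e-04,
        5.57940686e-03,  3.48819022e-06]), 'tcp_pos': array([0.25097664, 0.57180369, 0.23054864]), 'tool_rot': array([ 2.05414494e-01,  9.78674711e-01, -7.78045582e-04, -3.01004266e-04]), 'force': array([0.25279722, 0.35988228, 0.69736113]), 'ft_torque': array([-0.01635241,  0.01464534, -0.00368582]), 'finger_gap': 1.0002472806761311}
```

View pics/scene0.png

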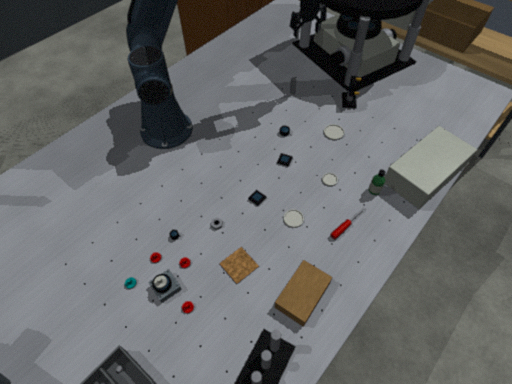

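View pics/side0.png

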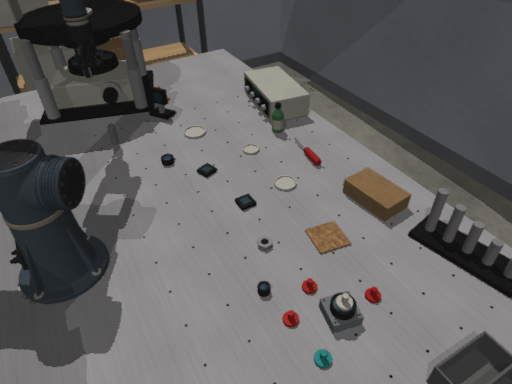

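View pics/wrist0.png

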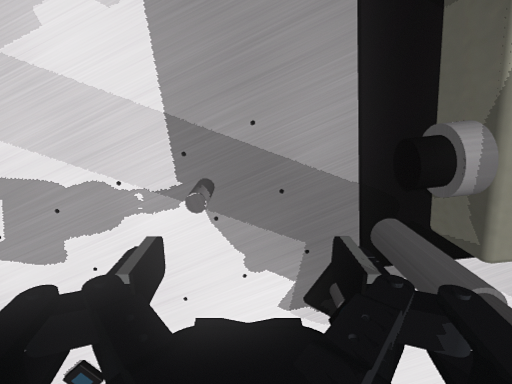

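The scene shows the block, large cell and white cap at about (163,285). The two loose cells are at (174,236) and (285,131), the dishes at (334,132), (329,180) and (293,218), and the cork at (239,265). The red and teal caps are decoys. Next I'll measure these positions.

```bash
cat >> h.py <<'E'
from scipy.spatial.transform import Rotation as R
def load(fn): return dict(np.load('pics/'+fn+'.npz'))
def ray(s,uv,z):
    uv=np.atleast_2d(np.array(uv,float)); K=s['intrinsics']
    d=np.c_[(uv[:,0]-K[0,2])/K[0,0],(uv[:,1]-K[1,2])/K[1,1],np.ones(len(uv))]
    d=R.from_quat(s['attitude']).apply(d); e=s['eye']
    return e+d*((z-e[2])/d[:,2])[:,None]
def cloud(s):
    K=s['intrinsics'];D=s['depth'];v,u=np.mgrid[:D.shape[0],:D.shape[1]]
    P=np.stack([(u-K[0,2])/K[0,0]*D,(v-K[1,2])/K[1,1]*D,D],-1).reshape(-1,3)
    return (R.from_quat(s['attitude']).apply(P)+s['eye']).reshape(*D.shape,3)
def proj(s,p):
    c=R.from_quat(s['attitude']).inv().apply(np.atleast_2d(p)-s['eye']); K=s['intrinsics']
    return np.c_[K[0,0]*c[:,0]/c[:,2]+K[0,2],K[1,1]*c[:,1]/c[:,2]+K[1,2]]
E
python3 - <<'E'
from h import *
s=load('scene0'); d=load('side0')
print(proj(s,[0,0,0]))
P=cloud(s)
for n,uv in dict(d1=(334,132),d2=(329,180),d3=(293,218),cA=(174,236),cB=(285,131),block=(165,287),cork=(239,265)).items():
    p=ray(s,uv,0.0 )[0]; print(n,p[:2].round(3),proj(d,p).round(0), P[uv[1],uv[0]].round(3))
for nm,im,bs in (('a',s['img'],[(300,110,60,60),(270,200,60,60),(130,220,80,80),(260,110,60,60)]),('b',d['img'],[(170,110,60,60),(230,130,60,60),(260,170,60,60),(240,270,60,60),(150,140,60,60),(310,280,60,60)])):
    t=[cv2.resize(im[y:y+h,x:x+w],(250,250),interpolation=cv2.INTER_NEAREST) for x,y,w,h in bs]
    t=np.vstack([np.hstack(t[:len(t)//2]),np.hstack(t[len(t)//2:])]); cv2.imwrite(f'pics/crop{nm}.png',t[:,:,::-1])
E
```

```text
[[166.70340993 129.72914737]]
d1 [0.526 0.425] [[193. 132.]] [0.528 0.42  0.006]
d2 [0.647 0.211] [[250. 150.]] [0.648 0.208 0.004]
d3 [ 0.645 -0.003] [[283. 183.]] [ 0.647 -0.007  0.006]
cA [ 0.386 -0.312] [[262. 292.]] [ 0.397 -0.317  0.02 ]
cB [0.371 0.303] [[165. 161.]] [0.382 0.288 0.018]
block [ 0.496 -0.449] [[338. 316.]] [ 0.519 -0.456  0.051]
cork [ 0.62  -0.251] [[326. 237.]] [ 0.621 -0.252  0.005]
```

View pics/cropa.png

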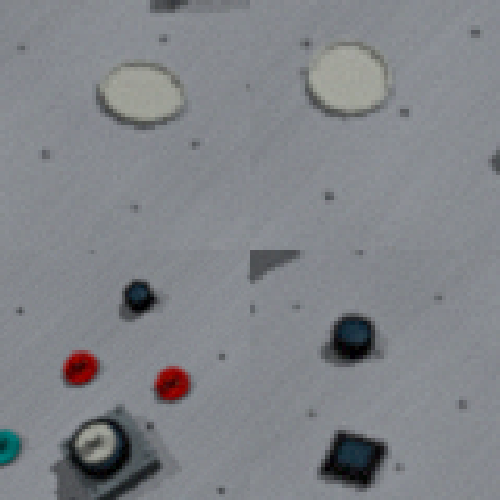

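View pics/cropb.png

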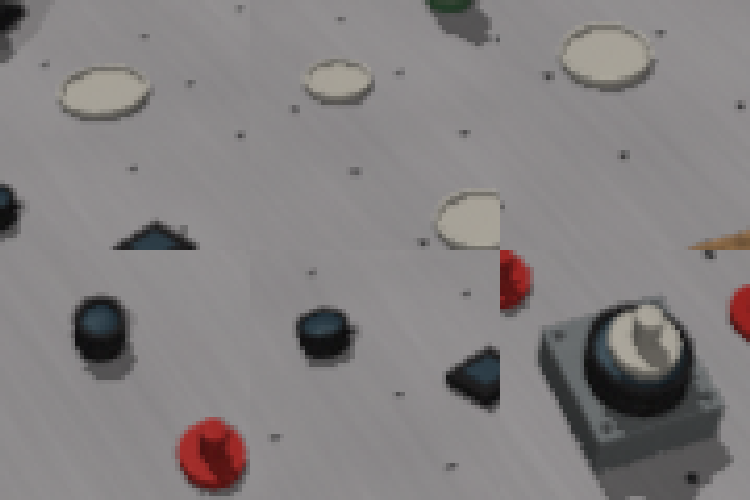

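```bash
cat > m.py <<'E'
from h import *
def blobs(s,mask,z,lo,hi,near=None):
    n,l,st,c=cv2.connectedComponentsWithStats(mask.astype('uint8'))
    out=[]
    for i in range(1,n):
        if not lo<=st[i,4]<=hi: continue
        m=(l==i).astype('uint8'); ct=max(cv2.findContours(m,0,1)[0],key=len)[:,0]
        p=ray(s,ct,z)[:,:2].astype('float32')
        (x,y),r=cv2.minEnclosingCircle(p)
        cen=ray(s,c[i],z)[0,:2]
        out.append((st[i,4],c[i].round(1),cen.round(4),np.round([x,y],4),round(2*r,4), np.array(cv2.minAreaRect(p)[0]).round(4),np.round(cv2.minAreaRect(p)[1],4),round(cv2.minAreaRect(p)[2],1)))
    return out
E
python3 - <<'E'
from m import *
for nm in ['scene0','side0']:
    s=load(nm); im=s['img'].astype(int); r,g,b=im[...,0],im[...,1],im[...,2]
    W=cloud(s); ok=(abs(W[...,0]-0.6)<.3)&(abs(W[...,1])<.6)
    hsv=cv2.cvtColor(s['img'],cv2.COLOR_RGB2HSV)
    print(nm,'cream',[im[132,334] if nm[1]=='c' else im[132,193]], im[100,260])
    for o in blobs(s,(r-b>8)&(r>150)&(r-b<60)&ok,.008,60,800): print(*o)
    print('dark')
    for o in blobs(s,(im.max(2)<95)&ok&(hsv[...,1]>60) |(im.max(2)<45)&ok ,.011,40,900): print(*o)
    print('cork')
    for o in blobs(s,(r-b>50)&(r-g>15)&(r-g<80)&ok,.006,200,3000): print(*o)
E
```

```text
scene0 cream [array([158, 159, 152])] [126 130 134]
dark
65 [351.9  89.7] [0.4475 0.6794] [0.4451 0.6799] 0.088 [0.447  0.6807] [0.0242 0.0873] 23.0
76 [346.9 104.4] [0.482  0.5855] [0.4817 0.5927] 0.0703 [0.484  0.5942] [0.0543 0.0503] 33.0
73 [284.1 130.8] [0.3738 0.2925] [0.3721 0.2928] 0.052 [0.3726 0.2936] [0.0321 0.0502] 38.4
116 [284.2 159.7] [0.4672 0.1737] [0.4667 0.1743] 0.0596 [0.4671 0.174 ] [0.0432 0.0486] 19.6
143 [378.8 179.2] [0.7864 0.3218] [0.7826 0.3266] 0.0798 [0.7857 0.3271] [0.0408 0.0789] 9.6
143 [256.6 197.7] [ 0.5004 -0.0252] [ 0.5015 -0.0254] 0.0598 [ 0.4996 -0.0247] [0.0437 0.0472] 1.2
68 [173.8 234.7] [ 0.388  -0.3122] [ 0.3871 -0.3115] 0.0367 [ 0.3878 -0.3111] [0.0261 0.0351] 47.3
135 [163.1 285.9] [ 0.4941 -0.4521] [ 0.4852 -0.4491] 0.0622 [ 0.4864 -0.4489] [0.055  0.0536] 87.9
49 [129.8 284.1] [ 0.4127 -0.5133] [ 0.4141 -0.5116] 0.0335 [ 0.4141 -0.5119] [0.0265 0.0293] 2.6
208 [294.8 311.5] [ 0.844 -0.258] [ 0.8305 -0.2021] 0.1823 [ 0.8273 -0.2028] [0.1025 0.1574] 5.6
45 [170.1 294.6] [ 0.5304 -0.4568] [ 0.53   -0.4563] 0.0626 [ 0.5309 -0.4565] [0.0623 
[... 1604 characters left out ...]
55 [309.9 288.5] [ 0.4813 -0.3669] [ 0.4805 -0.3657] 0.0312 [ 0.4784 -0.3655] [0.0294 0.0265] 85.6
64 [373.5 297. ] [ 0.5897 -0.4573] [ 0.5888 -0.4547] 0.0338 [ 0.5888 -0.4573] [0.0298 0.027 ] 16.4
279 [341.4 310.6] [ 0.5062 -0.448 ] [ 0.5146 -0.4411] 0.0654 [ 0.513  -0.4426] [0.06   0.0549] 36.7
69 [291.3 321.3] [ 0.3982 -0.4144] [ 0.3969 -0.413 ] 0.0304 [ 0.3981 -0.4151] [0.0274 0.0255] 33.0
98 [323.5 361.7] [ 0.4034 -0.5186] [ 0.4024 -0.5177] 0.0317 [ 0.4028 -0.5169] [0.0283 0.0262] 11.3
cork
1170 [377.6 187.4] [ 0.8726 -0.1731] [ 0.874  -0.1679] 0.1869 [ 0.8732 -0.1682] [0.1013 0.1646] 5.9
810 [327.  236.6] [ 0.6181 -0.2552] [ 0.6203 -0.2535] 0.1197 [ 0.6191 -0.2538] [0.0887 0.0869] 80.9
```

Run:
```python
from m import *
s=load('wrist0'); print(ray(s,[[256,192],[0,0],[511,0],[256,383],[256,100],[248,250]],0).round(3), proj(s,[.251,.572,.2305]),proj(s,[.251,.572,.15]),proj(s,[.251,.572,.01]))
print(R.from_quat(s['attitude']).as_matrix().round(2))
```

```text
[[ 0.287  0.567  0.   ]
 [-0.045  0.386  0.   ]
 [ 0.193  0.929  0.   ]
 [ 0.596  0.435  0.   ]
 [ 0.176  0.615  0.   ]
 [ 0.363  0.522  0.   ]] [[249.0554336  242.69348569]] [[248.83774387 200.02365929]] [[248.67781961 168.6765652 ]]
[[ 0.4   0.88  0.24]
 [ 0.92 -0.39 -0.11]
 [-0.    0.27 -0.96]]
```

Request:
jog_arm([
  [3,-4,0,0,0],
  [3,-4,0,0,0],
  [3,-4,0,0,0],
  [2,-4,0,0,0],
  [0,-4,0,0,0],
  [0,-3,0,0,0],
], squeeze=40)

```text
t: 0.65
tcp_pos: [0.3495, 0.3599, 0.2288]
tool_rot: [0.199, 0.98, 0.002, 0.001]
force: [-0.3, -1.2, -0.8]
finger_gap: 1.002
```

Request:
jog_arm([
  [2,-4,-2,0,0],
  [1,-2,-2,0,0],
  [0,0,0,0,0],
  [0,0,0,0,0],
])

```text
t: 0.98
tcp_pos: [0.3758, 0.3001, 0.1926]
tool_rot: [0.203, 0.979, 0.001, 0.0]
force: [-0.5, 0.6, -0.7]
finger_gap: 0.998
```

Run:
```python
from m import *
print(sense()['tcp_pos']);shot('wrist','w1')
```

```text
[0.37579253 0.30014925 0.19257918]
```

View pics/w1.png

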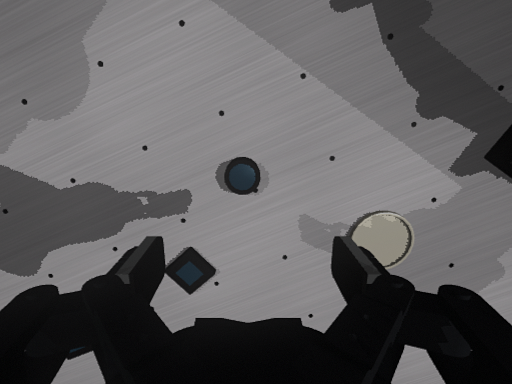

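The medium cell shows at (242,176) and a dish at (381,240). I'll measure both.

```bash
cat >> m.py <<'E'
def el(s,mask,z,lo=150,hi=60000,rows=300,rng=(0.025,0.1)):
    mask=mask.copy(); mask[rows:]=False
    n,l,st,c=cv2.connectedComponentsWithStats(mask.astype('uint8'))
    for i in range(1,n):
        if not lo<=st[i,4]<=hi: continue
        m=(l==i).astype('uint8'); ct=max(cv2.findContours(m,0,1)[0],key=len)
        p=ray(s,cv2.convexHull(ct)[:,0],z)[:,:2].astype('float32')
        (x,y),r=cv2.minEnclosingCircle(p)
        q=ray(s,ct[:,0],z)[:,:2].astype('float32')
        e=cv2.fitEllipse((q*1000).astype('float32')) if len(q)>5 else None
        if rng[0]<2*r<rng[1]: print('n',st[i,4],'px',c[i].round(0),'mec',np.round([x,y,2*r],4),'ell mm',np.round(e[0],1),np.round(e[1],1))
E
python3 - <<'E'
from m import *
s=load('w1'); im=s['img'].astype(int); r,b=im[...,0],im[...,2]
hsv=cv2.cvtColor(s['img'],cv2.COLOR_RGB2HSV)
print(im[176,242],im[240,381],im[192,242],im[150,150])
print('dark z.022');el(s,(b<75)|((b-r>15)&(b<130)),.022)
print('cream z.004');el(s,(r-b>8)&(r>120),.004)
print('cream z.008');el(s,(r-b>8)&(r>120),.008)
E
```

```text
[36 50 61] [144 140 128] [30 29 31] [143 139 141]
dark z.022
n 1113 px [242. 176.] mec [0.3733 0.2961 0.0473] ell mm [372.4 294.2] [40.9 44.1]
n 258 px [ 11. 204.] mec [0.3017 0.0372 0.0501] ell mm [296.4  34.8] [16.8 42.1]
cream z.004
n 2116 px [384. 237.] mec [0.5267 0.4234 0.0823] ell mm [523.9 427.2] [65.  80.2]
cream z.008
n 2116 px [384. 237.] mec [0.5241 0.4222 0.0813] ell mm [521.3 426. ] [64.2 79.2]
```

Request:
jog_arm([
  [-0.1,-0.3,-3.5,0,80],
  [-0.1,-0.3,-3.5,0,80],
  [0,-0.1,-3.5,0,80],
  [0,0,-3,0,80],
  [0,0,-2,0,80],
  [0,0,-1,0,80],
  [0,0,0,0,80],
])

```text
t: 1.62
tcp_pos: [0.379, 0.306, 0.0272]
tool_rot: [0.197, 0.98, 0.009, 0.01]
force: [1.1, -0.3, 1.1]
finger_gap: 0.689
```

Run:
```python
from m import *
print(sense()['tcp_pos']);shot('wrist','w2')
```

```text
[0.37902643 0.3059631  0.02720313]
```

View pics/w2.png

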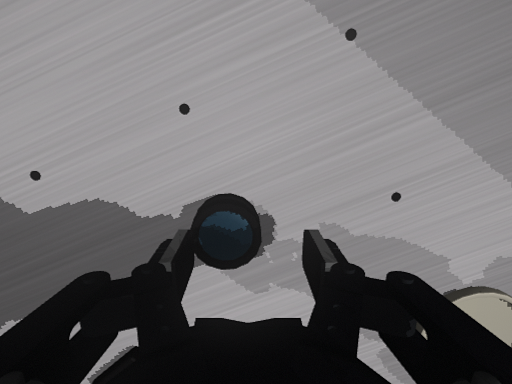

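Request:
jog_arm([
  [-0.5,-1.3,0,0,80],
  [0,0,0,0,80],
])

```text
t: 1.83
tcp_pos: [0.3752, 0.2959, 0.0292]
tool_rot: [0.195, 0.981, 0.011, 0.011]
force: [-1.0, -0.5, 0.7]
finger_gap: 0.692
```

Run:
```python
from m import *
print(sense());s=shot('wrist','w3'); im=s['img'].astype(int); r,b=im[...,0],im[...,2]
print('dark z.022');el(s,((b<75)|((b-r>15)&(b<130))),.022)
```

```text
{'t': 1.8333, 'q': array([ 0.43052027,  0.69439376,  1.96904497,  0.01017927,  0.44685791,
       -0.75694847]), 'qd': array([ 0.05326233, -0.01440885, -0.09785239,  0.01601193, -0.00800773,
        0.02691721]), 'tau': array([-7.03638140e-01, -3.78744507e+01, -5.66197738e+00, -2.20604078e-02,
       -4.41688048e-01, -1.12950245e-01]), 'tcp_pos': array([0.37524095, 0.29591186, 0.0292208 ]), 'tool_rot': array([0.19493818, 0.98068808, 0.01096473, 0.01139147]), 'force': array([-1.01412351, -0.5265014 ,  0.70442777]), 'ft_torque': array([-0.00274617,  0.06241301, -0.02776789]), 'finger_gap': 0.6918744501183828}
dark z.022
n 4247 px [243. 230.] mec [0.3702 0.2942 0.0471] ell mm [370.7 294.7] [40.5 46.7]
```

View pics/w3.png

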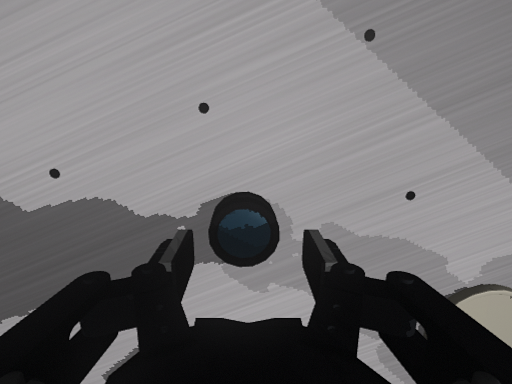

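Request:
jog_arm([
  [-0.3,-0.1,-0.6,0,80],
  [0,0,-0.6,0,80],
  [0,0,-0.5,0,80],
  [0,0,-0.3,0,80],
  [0,0,0,0,80],
])

```text
t: 2.3
tcp_pos: [0.3781, 0.3002, 0.0113]
tool_rot: [0.194, 0.981, 0.016, 0.018]
force: [0.3, -0.1, 0.0]
finger_gap: 0.69
```

```bash
cat >> m.py <<'E'
def st():
    s=sense(); M=R.from_quat(s['tool_rot']).as_matrix()
    print('t',s['t'],'tcp',s['tcp_pos'].round(4),'toolz deg xy',np.degrees(M[:2,2]).round(2),'jaw dir',np.degrees(np.arctan2(M[1,1],M[0,1])).round(1),'q',s['q'].round(3),'F',s['force'].round(1),'gap',round(s['finger_gap'],3))
E
python3 -c "
from m import *
st()"
```

```text
t 2.3 tcp [0.3781 0.3002 0.0113] toolz deg xy [2.35 1.4 ] jaw dir 67.6 q [ 0.436  0.734  1.973  0.013  0.388 -0.755] F [ 0.3 -0.1  0. ] gap 0.69
```

Request:
jog_arm([
  [-0.3,-0.6,0,0,80],
  [0,0,0,0,80],
  [0,0,0,0,80],
  [0,0,0,0,80],
])

```text
t: 2.63
tcp_pos: [0.3746, 0.2934, 0.0108]
tool_rot: [0.194, 0.981, 0.016, 0.017]
force: [0.4, 0.3, 0.2]
finger_gap: 0.69
```

```bash
python3 -c "
from m import *
st()"
```

```text
t 2.6333 tcp [0.3746 0.2934 0.0108] toolz deg xy [2.29 1.37] jaw dir 67.6 q [ 0.426  0.733  1.989  0.014  0.373 -0.767] F [0.4 0.3 0.2] gap 0.69
```

Request:
jog_arm([
  [-0.2,0,-0.4,0,80],
  [0,0,0,0,255],
  [0,0,0,0,255],
  [0,0,0,0,255],
  [0,0,0,0,255],
  [0,0,0,0,255],
], squeeze=40)

```text
t: 3.13
tcp_pos: [0.3732, 0.2937, 0.0074]
tool_rot: [0.195, 0.981, 0.016, 0.018]
force: [0.9, -0.3, -0.6]
finger_gap: 0.472
```

```bash
python3 -c "
from m import *
st()"
```

```text
t 3.1333 tcp [0.3732 0.2937 0.0074] toolz deg xy [2.42 1.43] jaw dir 67.6 q [ 0.427  0.74   1.994  0.015  0.359 -0.765] F [ 0.9 -0.3 -0.6] gap 0.472
```

Request:
jog_arm([
  [0,0,0.5,0,255],
  [0,0,2,0,255],
  [0,0,3,0,255],
  [0,0,3,0,255],
  [0,0,3,0,255],
  [0,0,3,0,255],
  [0,0,0,0,255],
  [0,0,0,0,255],
])

```text
t: 3.8
tcp_pos: [0.37, 0.2922, 0.1581]
tool_rot: [0.195, 0.981, 0.014, 0.016]
force: [-0.9, -0.3, -1.7]
finger_gap: 0.472
```

```bash
python3 -c "
from m import *
st();shot('wrist','w4')"
```

```text
t 3.8 tcp [0.37   0.2922 0.1581] toolz deg xy [2.07 1.26] jaw dir 67.6 q [ 0.427  0.428  1.914  0.007  0.758 -0.757] F [-0.9 -0.3 -1.7] gap 0.472
```

View pics/w4.png

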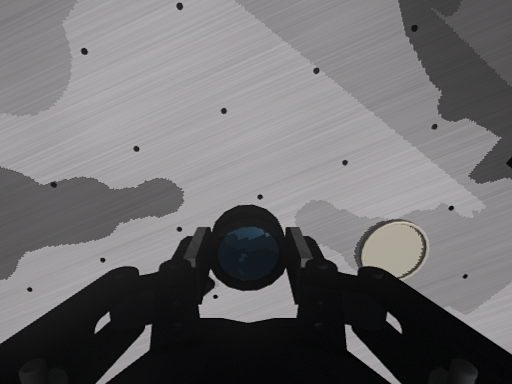

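Request:
jog_arm([
  [1,-1,0,0,255],
  [2.6,-2.8,0,0,255],
  [2.6,-2.8,0,0,255],
  [2.6,-2.8,0,0,255],
  [2.6,-2.8,0,0,255],
  [2.6,-2.8,0,0,255],
  [2.6,-2.8,0,0,255],
  [2.6,-2.8,0,0,255],
  [1,-1,0,0,255],
  [0,0,0,0,255],
])

```text
t: 4.68
tcp_pos: [0.5687, 0.0636, 0.142]
tool_rot: [0.192, 0.981, 0.01, 0.002]
force: [0.3, 0.2, -0.9]
finger_gap: 0.474
```

```bash
python3 -c "
from m import *
st();shot('wrist','w5')"
```

```text
t 4.6833 tcp [0.5687 0.0636 0.142 ] toolz deg xy [0.42 1.11] jaw dir 67.8 q [-0.094  0.572  1.657  0.025  0.907 -1.294] F [ 0.3  0.2 -0.9] gap 0.474
```

View pics/w5.png

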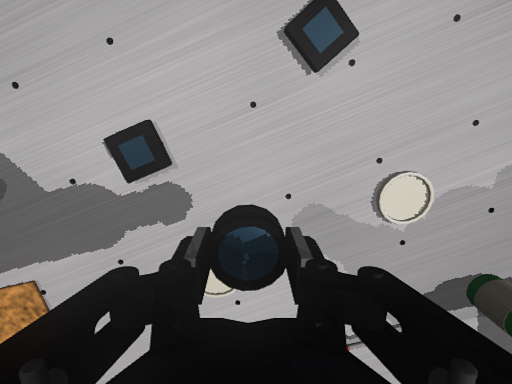

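Run:
```python
from m import *
for nm in ['scene0','side0']:
    s=load(nm); im=cv2.GaussianBlur(s['img'],(3,3),0).astype(int); r,b=im[...,0],im[...,2]
    off=-8 if nm=='scene0' else np.median((r-b)[150:200,180:240])
    for th in (7,11):
        print(nm,off,th)
        el(s,((r-b)>off+th)&(r>142),.008,lo=60,hi=900)
s=load('w5'); im=s['img'].astype(int); r,b=im[...,0],im[...,2]
el(s,(r-b>8)&(r>120),.008)
```

```text
scene0 -8 7
n 154 px [334. 132.] mec [0.5264 0.4189 0.0695] ell mm [526.9 417.8] [56.8 67. ]
n 95 px [329. 179.] mec [0.6484 0.2102 0.0464] ell mm [648.  209.7] [40.3 42.9]
n 205 px [293. 218.] mec [ 0.646  -0.0068  0.0636] ell mm [646.7  -7.9] [52.3 59.8]
scene0 -8 11
n 154 px [334. 132.] mec [0.5264 0.4189 0.0695] ell mm [526.9 417.8] [56.8 67. ]
n 93 px [329. 179.] mec [0.6484 0.2102 0.0464] ell mm [647.6 209.7] [40.6 41.7]
n 198 px [293. 218.] mec [ 0.6479 -0.0086  0.0592] ell mm [647.4  -7.9] [52.9 57.1]
side0 2.0 7
n 145 px [194. 131.] mec [0.5271 0.4182 0.0747] ell mm [526.2 413.9] [60.5 69.3]
n 87 px [251. 149.] mec [0.6492 0.2088 0.0531] ell mm [647.4 205.4] [38.9 51.3]
n 192 px [285. 183.] mec [ 0.6481 -0.0078  0.0644] ell mm [647.3 -11.5] [53.  61.5]
n 71 px [306. 282.] mec [ 0.4884 -0.3522  0.0396] ell mm [ 486.4 -350. ] [23.4 35.5]
side0 2.0 11
n 112 px [194. 131.] mec [0.5268 0.4137 0.0656] ell mm [526.9 413.9] [49.6 65. ]
n 65 px [251. 149.] mec [0.6461 0.2035 0.045 ] ell mm [647.1 204.9] [34.9 41.1]
n 157 px [285. 183.] mec [ 0.6455 -0.0132  0.0564] ell mm [646.6 -12.7] [48.3 54.4]
n 70 px [306. 282.] mec [ 0.4874 -0.3516  0.0388] ell mm [ 486.3 -350.2] [23.9 34.8]
n 1955 px [405. 198.] mec [0.6466 0.2126 0.0575] ell mm [647.  212.4] [54.6 56.5]
n 316 px [215. 285.] mec [ 0.6601 -0.0088  0.0354] ell mm [661.8 -11.2] [24.2 30.8]
n 530 px [ 20. 293.] mec [ 0.5907 -0.2179  0.0462] ell mm [ 588.3 -213.1] [20.1 52. ]
```

Request:
jog_arm([
  [0,-1.5,0,0,255],
  [0,-3,0,0,255],
  [0,-3,0,0,255],
  [0,-3,0,0,255],
  [0,-3,0,0,255],
  [0,-3,0,0,255],
  [0,-3,0,0,255],
  [0,-2,0,0,255],
  [0,0,0,0,255],
])

```text
t: 5.48
tcp_pos: [0.5474, -0.1368, 0.1316]
tool_rot: [0.182, 0.983, 0.014, -0.018]
force: [0.8, 0.7, -0.1]
finger_gap: 0.475
```

Run:
```python
from m import *
st();s=shot('wrist','w6')
im=s['img'].astype(int); r,b=im[...,0],im[...,2]
el(s,(r-b>8)&(r>120),.008)
el(s,(r-b>8)&(r>120),.004)
```

```text
t 5.4833 tcp [ 0.5474 -0.1368  0.1316] toolz deg xy [-1.68  1.98] jaw dir 68.9 q [-0.453  0.594  1.65   0.023  0.939 -1.67 ] F [ 0.8  0.7 -0.1] gap 0.475
n 2991 px [398. 233.] mec [ 0.6461 -0.0052  0.0696] ell mm [646.7  -5.3] [66.4 68.4]
n 699 px [148. 261.] mec [ 0.5742 -0.2562  0.061 ] ell mm [ 579.9 -258.6] [21.7 58. ]
n 181 px [209. 290.] mec [ 0.6318 -0.2108  0.0293] ell mm [ 635.5 -212.3] [12.7 30.1]
n 2991 px [398. 233.] mec [ 0.6485 -0.0035  0.0706] ell mm [649.1  -3.6] [67.4 69.5]
n 699 px [148. 261.] mec [ 0.5755 -0.2583  0.0619] ell mm [ 581.3 -260.7] [22.  58.9]
n 181 px [209. 290.] mec [ 0.634  -0.2122  0.0298] ell mm [ 637.7 -213.7] [12.9 30.5]
```

View pics/w6.png

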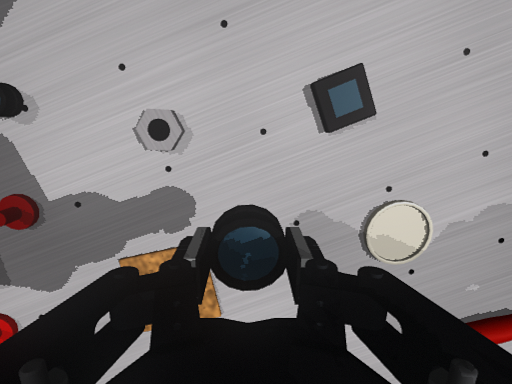

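Run:
```python
from m import *
s=load('w6'); q=sense(); M=R.from_quat(q['tool_rot']); p=q['tcp_pos']
a=np.linspace(0,2*np.pi,60)
for dx in (-.004,0,.004):
    c=p+M.apply(np.c_[dx+.021*np.cos(a),.021*np.sin(a),np.full(60,-.0148)]); u=proj(s,c); print(dx,u.min(0),u.max(0))
```

```text
-0.004 [210.42622093 221.02765144] [293.24717532 295.46572793]
0 [210.14013559 213.28344923] [293.59693099 288.86696015]
0.004 [209.84962452 205.41476785] [293.95209955 282.17037259]
```

Request:
jog_arm([
  [1,1.3,0,0,255],
  [2,2.6,0,0,255],
  [2,2.6,0,0,255],
  [2,2.6,0,0,255],
  [2,2.6,0,0,255],
  [1,1.3,0,0,255],
  [0,0,0,0,255],
  [0,0,0,0,255],
])

```text
t: 6.2
tcp_pos: [0.6344, 0.0235, 0.1255]
tool_rot: [0.176, 0.984, 0.019, -0.032]
force: [-0.7, 0.3, -0.8]
finger_gap: 0.476
```

Run:
```python
from m import *
st()
```

```text
t 6.2 tcp [0.6344 0.0235 0.1255] toolz deg xy [-3.27  2.78] jaw dir 69.6 q [-0.157  0.688  1.452  0.044  1.066 -1.396] F [-0.7  0.3 -0.8] gap 0.476
```

Request:
jog_arm([
  [0.7,-1.5,0,0,255],
  [0.7,-1.5,0,0,255],
  [0,0,0,0,255],
  [0,0,0,0,255],
])

```text
t: 6.53
tcp_pos: [0.6442, -0.0069, 0.1241]
tool_rot: [0.175, 0.984, 0.018, -0.036]
force: [-1.1, 0.2, -0.2]
finger_gap: 0.469
```

Run:
```python
from m import *
st()
```

```text
t 6.5333 tcp [ 0.6442 -0.0069  0.1241] toolz deg xy [-3.72  2.81] jaw dir 69.8 q [-0.2    0.704  1.418  0.04   1.093 -1.439] F [-1.1  0.2 -0.2] gap 0.469
```

Request:
jog_arm([
  [0.4,0,-2,0,255],
  [0,0,-3,0,255],
  [0,0,-3,0,255],
  [0,0,-1,0,255],
  [0,0,0,0,255],
  [0,0,0,0,255],
])

```text
t: 7.03
tcp_pos: [0.6487, -0.0151, 0.0344]
tool_rot: [0.181, 0.983, 0.019, -0.034]
force: [0.7, 0.1, -0.6]
finger_gap: 0.475
```

Run:
```python
from m import *
st()
```

```text
t 7.0333 tcp [ 0.6487 -0.0151  0.0344] toolz deg xy [-3.42  2.8 ] jaw dir 69.1 q [-0.212  0.83   1.447  0.044  0.934 -1.445] F [ 0.7  0.1 -0.6] gap 0.475
```

Request:
jog_arm([
  [0,0,2,0,255],
  [-4,0,0,0,255],
  [-4,0,0,0,255],
  [0,0,0,0,255],
  [0,0,0,0,255],
])

```text
t: 7.45
tcp_pos: [0.5712, -0.0173, 0.0618]
tool_rot: [0.182, 0.983, 0.019, -0.028]
force: [1.4, -0.5, -1.6]
finger_gap: 0.472
```

Run:
```python
from m import *
st()
```

```text
t 7.45 tcp [ 0.5712 -0.0173  0.0618] toolz deg xy [-2.81  2.69] jaw dir 69.0 q [-0.244  0.714  1.657  0.046  0.83  -1.48 ] F [ 1.4 -0.5 -1.6] gap 0.472
```

Request:
jog_arm([
  [1,0,0,0,255],
  [1,0,0,0,255],
  [1,0,0,0,255],
  [1,0,0,0,255],
  [1,0,0,0,255],
  [1,0,0,0,255],
  [1,0,0,0,255],
  [0,0,0,0,255],
  [0,0,0,0,255],
])

```text
t: 8.2
tcp_pos: [0.6666, -0.0199, 0.0707]
tool_rot: [0.182, 0.983, 0.018, -0.013]
force: [0.4, -0.9, -0.0]
finger_gap: 0.469
```

Run:
```python
from m import *
st()
```

```text
t 8.2 tcp [ 0.6666 -0.0199  0.0707] toolz deg xy [-1.1   2.35] jaw dir 69.0 q [-0.213  0.784  1.419  0.044  0.967 -1.444] F [ 0.4 -0.9 -0. ] gap 0.469
```

Request:
jog_arm([
  [-0.4,0.3,-0.5,0,255],
  [-0.4,0.3,-0.5,0,255],
  [-0.4,0.3,-0.5,0,255],
  [-0.4,0.2,-0.5,0,255],
  [0,0,-0.5,0,255],
  [0,0,-0.5,0,255],
  [0,0,0,0,255],
  [0,0,0,0,255],
])

```text
t: 8.87
tcp_pos: [0.6467, -0.0068, 0.0368]
tool_rot: [0.182, 0.983, 0.018, -0.015]
force: [-0.1, -0.2, -0.4]
finger_gap: 0.474
```

Run:
```python
from m import *
st()
```

```text
t 8.8667 tcp [ 0.6467 -0.0068  0.0368] toolz deg xy [-1.34  2.39] jaw dir 69.0 q [-0.2    0.813  1.483  0.047  0.877 -1.436] F [-0.1 -0.2 -0.4] gap 0.474
```

Request:
jog_arm([
  [0,1,0,0,255],
  [0,1,0,0,255],
  [0,1,0,0,255],
  [0,1,0,0,255],
  [0,0,0,0,255],
  [0,0,0,0,255],
])

```text
t: 9.37
tcp_pos: [0.6477, 0.0381, 0.0376]
tool_rot: [0.181, 0.983, 0.019, -0.014]
force: [0.5, -0.1, -1.1]
finger_gap: 0.476
```

Run:
```python
from m import *
st()
```

```text
t 9.3667 tcp [0.6477 0.0381 0.0376] toolz deg xy [-1.21  2.4 ] jaw dir 69.1 q [-0.131  0.812  1.482  0.051  0.875 -1.37 ] F [ 0.5 -0.1 -1.1] gap 0.476
```

Request:
jog_arm([
  [0,-1,0,0,255],
  [0,-1,0,0,255],
  [0,-1,0,0,255],
  [0,-1,0,0,255],
  [0,0,0,0,255],
  [0,0,0,0,255],
])

```text
t: 9.87
tcp_pos: [0.6481, -0.0079, 0.0381]
tool_rot: [0.182, 0.983, 0.018, -0.013]
force: [0.9, 0.1, -1.7]
finger_gap: 0.472
```

Run:
```python
from m import *
st()
```

```text
t 9.8667 tcp [ 0.6481 -0.0079  0.0381] toolz deg xy [-1.12  2.32] jaw dir 69.0 q [-0.201  0.811  1.482  0.047  0.876 -1.436] F [ 0.9  0.1 -1.7] gap 0.472
```

Request:
jog_arm([
  [0,0,-0.5,0,255],
  [0,0.1,-0.5,0,255],
  [0,0,-0.5,0,255],
  [0,0,-0.5,0,255],
  [0,0,-0.2,0,255],
  [0,0,0,0,255],
])

```text
t: 10.37
tcp_pos: [0.6475, -0.0074, 0.0131]
tool_rot: [0.183, 0.983, 0.018, -0.014]
force: [-0.3, 0.0, -1.4]
finger_gap: 0.468
```

Request:
jog_arm([
  [0,0,-0.1,0,255],
  [0,0,-0.1,0,255],
  [0,0,0,0,255],
])

```text
t: 10.62
tcp_pos: [0.6474, -0.0072, 0.0126]
tool_rot: [0.182, 0.983, 0.018, -0.014]
force: [0.2, -0.1, -1.0]
finger_gap: 0.475
```

Run:
```python
from m import *
st();shot('wrist','w7')
```

```text
t 10.6167 tcp [ 0.6474 -0.0072  0.0126] toolz deg xy [-1.23  2.3 ] jaw dir 69.0 q [-0.2    0.849  1.488  0.047  0.835 -1.438] F [ 0.2 -0.1 -1. ] gap 0.475
```

View pics/w7.png

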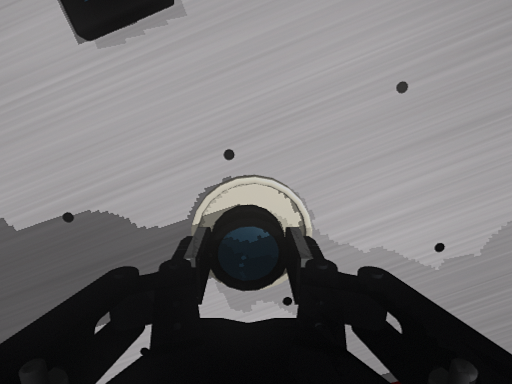

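Run:
```python
from m import *
s=load('w7'); im=s['img'].astype(int); r,b=im[...,0],im[...,2]
m=((r-b>8)&(r>110))
m[262:]=0
n,l,stt,c=cv2.connectedComponentsWithStats(m.astype('uint8'))
i=1+np.argmax(stt[1:,4]); print(stt[i])
ct=max(cv2.findContours((l==i).astype('uint8'),0,1)[0],key=len)[:,0]
h=cv2.convexHull(ct)[:,0]
p=ray(s,h,.008)[:,:2]; 
from scipy.optimize import least_squares
ok=h[:,1]<235
f=least_squares(lambda x:np.hypot(*(p[ok]-x[:2]).T)-x[2],[.647,-.006,.035],loss='soft_l1',f_scale=.001); print(f.x, f.fun.round(4))
a=np.linspace(0,2*np.pi,60)
u=proj(s,np.c_[.6465+.035*np.cos(a),-.0055+.035*np.sin(a),np.full(60,.008)]);print(u.min(0),u.max(0))
```

```text
[ 192  177  121   61 3221]
[ 0.64584906 -0.00466203  0.03404335] [ 0.0007 -0.0005  0.0001  0.      0.0003  0.0001  0.0001 -0.0001  0.
 -0.      0.      0.0001 -0.0001  0.      0.0001  0.0003  0.0003  0.0002
 -0.0015 -0.001   0.      0.0001  0.0001]
[188.47136409 176.43077037] [311.49162493 291.68222857]
```

Request:
jog_arm([
  [0,0.2,-0.1,0,255],
  [0,0,-0.1,0,255],
  [0,0,-0.1,0,255],
  [0,0,0,0,255],
])

```text
t: 11.0
tcp_pos: [0.6482, -0.0053, 0.0124]
tool_rot: [0.181, 0.983, 0.017, -0.013]
force: [0.6, -0.8, 0.4]
finger_gap: 0.472
```

Request:
jog_arm([
  [0,0,-0.2,0,255],
  [0,0,-0.2,0,255],
  [0,0,0,0,255],
])

```text
t: 11.25
tcp_pos: [0.6483, -0.0052, 0.0125]
tool_rot: [0.181, 0.983, 0.017, -0.013]
force: [0.4, -0.7, -0.2]
finger_gap: 0.475
```

Request:
jog_arm([
  [0,0,-0.3,0,255],
])

```text
t: 11.33
tcp_pos: [0.6479, -0.0048, 0.0113]
tool_rot: [0.18, 0.983, 0.017, -0.013]
force: [-8.8, -0.7, 31.1]
finger_gap: 0.475
```

Request:
jog_arm([
  [0,0,0.1,0,255],
  [0,0,0,0,125],
  [0,0,0,0,118],
  [0,0,0,0,110],
  [0,0,0,0,105],
  [0,0,0,0,100],
])

```text
t: 11.83
tcp_pos: [0.6482, -0.0035, 0.0108]
tool_rot: [0.18, 0.983, 0.018, -0.013]
force: [-0.6, 0.6, 0.5]
finger_gap: 0.604
```

Run:
```python
from m import *
st();shot('wrist','w8')
```

```text
t 11.8333 tcp [ 0.6482 -0.0035  0.0108] toolz deg xy [-1.11  2.32] jaw dir 69.2 q [-0.194  0.852  1.488  0.049  0.829 -1.435] F [-0.6  0.6  0.5] gap 0.604
```

View pics/w8.png

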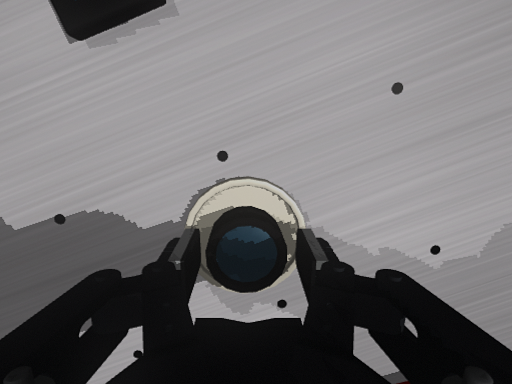

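Request:
jog_arm([
  [0,0,1,0,100],
  [0,0,1.5,0,100],
  [0,0,2,0,80],
  [0,0,3,0,60],
  [0,0,3,0,40],
  [0,0,3,0,20],
  [0,0,0,0,0],
  [0,0,0,0,0],
])

```text
t: 12.55
tcp_pos: [0.6448, -0.0028, 0.1523]
tool_rot: [0.181, 0.983, 0.018, -0.016]
force: [0.9, 0.5, -0.9]
finger_gap: 1.001
```

Run:
```python
from m import *
st();s=shot('wrist','w9')
im=s['img'].astype(int); r,b=im[...,0],im[...,2]
el(s,(r-b>8)&(r>110),.008)
el(s,(b<75)|((b-r>15)&(b<130)),.026)
```

```text
t 12.55 tcp [ 0.6448 -0.0028  0.1523] toolz deg xy [-1.45  2.4 ] jaw dir 69.1 q [-0.194  0.655  1.43   0.041  1.09  -1.421] F [ 0.9  0.5 -0.9] gap 1.001
n 357 px [444. 110.] mec [0.6466 0.2126 0.0574] ell mm [647.1 212.4] [54.  54.4]
n 1303 px [245. 182.] mec [ 0.6463 -0.0046  0.0696] ell mm [646.5  -5.1] [66.7 68.5]
n 393 px [ 47. 275.] mec [ 0.6545 -0.2438  0.0709] ell mm [ 657.4 -241. ] [14.4 74.2]
n 387 px [325. 294.] mec [0.8013 0.0383 0.0451] ell mm [799.   42.7] [16.9 49.6]
n 3041 px [170.  52.] mec [ 0.5037 -0.0188  0.0633] ell mm [503.7 -19.1] [52.7 54.6]
n 449 px [ 9. 85.] mec [ 0.4763 -0.1674  0.0359] ell mm [ 477.6 -165.4] [19.8 32.7]
n 238 px [418. 115.] mec [0.64   0.1907 0.052 ] ell mm [642.3 199.4] [54.4 57. ]
n 165 px [460. 110.] mec [0.6429 0.2018 0.0462] ell mm [642.3 199.2] [45.7 45.8]
n 1428 px [243. 193.] mec [ 0.6467 -0.0053  0.0444] ell mm [646.7  -5.1] [40.7 43.5]
```

View pics/w9.png

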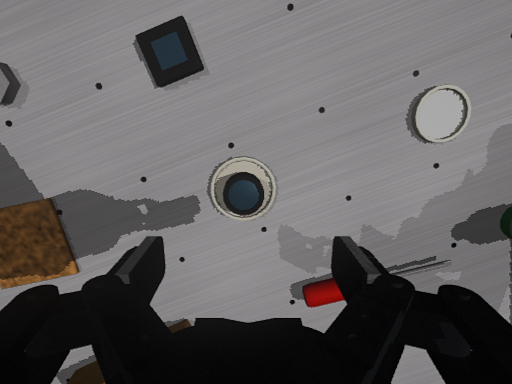

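Request:
jog_arm([
  [-1,-1.5,0,0,0],
  [-2.5,-3,0,0,0],
  [-2.5,-3,0,0,0],
  [-2.5,-3,0,0,0],
  [-2.5,-3,0,0,0],
  [-2.5,-3,0,0,0],
  [-2.5,-3,0,0,0],
  [-2.5,-3,0,0,0],
  [-2,-2,0,0,0],
  [0,0,0,0,0],
])

```text
t: 13.43
tcp_pos: [0.429, -0.2507, 0.1455]
tool_rot: [0.176, 0.984, 0.021, -0.019]
force: [-0.1, 0.6, 0.2]
finger_gap: 0.999
```

Run:
```python
from m import *
st();s=shot('wrist','w10')
im=s['img'].astype(int); r,b=im[...,0],im[...,2]
el(s,(b<75)|((b-r>15)&(b<130)),.022)
```

```text
t 13.4333 tcp [ 0.429  -0.2507  0.1455] toolz deg xy [-1.73  2.8 ] jaw dir 69.6 q [-0.763  0.506  1.798  0.019  0.894 -1.991] F [-0.1  0.6  0.2] gap 0.999
n 638 px [33. 93.] mec [ 0.2797 -0.384   0.0931] ell mm [ 278.4 -393.5] [10.5 90. ]
n 228 px [ 11. 154.] mec [ 0.3216 -0.4353  0.0356] ell mm [ 317.7 -438.2] [ 9.9 35.4]
n 2450 px [470. 173.] mec [ 0.4913 -0.0336  0.0698] ell mm [490.7 -33. ] [54.7 60.3]
n 898 px [172. 174.] mec [ 0.3875 -0.3077  0.0364] ell mm [ 387.2 -308.5] [29.9 34.2]
n 171 px [  8. 169.] mec [ 0.3329 -0.4477  0.0283] ell mm [ 329.7 -449.3] [10.2 25.6]
n 591 px [ 16. 191.] mec [ 0.3566 -0.4507  0.051 ] ell mm [ 350.6 -454.1] [18.2 51.8]
n 1240 px [ 99. 215.] mec [ 0.4027 -0.3919  0.0444] ell mm [ 399.8 -391.2] [35.3 42.8]
n 153 px [318. 297.] mec [ 0.5674 -0.2208  0.0398] ell mm [ 568.7 -209. ] [ 6.5 51.7]
```

View pics/w10.png

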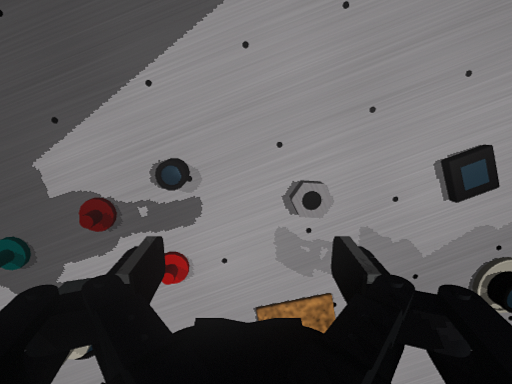

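Request:
jog_arm([
  [-1.2,-2,-1,0,90],
  [-1.2,-2,-2.5,0,90],
  [-1,-1,-3,0,90],
  [0,0,-2,0,90],
  [0,0,0,0,90],
  [0,0,0,0,90],
])

```text
t: 13.98
tcp_pos: [0.3991, -0.2984, 0.0563]
tool_rot: [0.175, 0.984, 0.023, -0.017]
force: [0.1, -0.1, 0.1]
finger_gap: 0.644
```

Run:
```python
from m import *
st();s=shot('wrist','w11')
im=s['img'].astype(int); r,b=im[...,0],im[...,2]
el(s,(b<75)|((b-r>15)&(b<130)),.022)
```

```text
t 13.9833 tcp [ 0.3991 -0.2984  0.0563] toolz deg xy [-1.49  2.89] jaw dir 69.8 q [-0.874  0.666  1.847  0.02   0.684 -2.108] F [ 0.1 -0.1  0.1] gap 0.644
n 1741 px [224. 210.] mec [ 0.3873 -0.3077  0.0361] ell mm [ 386.4 -309.7] [29.7 33.8]
n 656 px [394. 234.] mec [ 0.4511 -0.1998  0.0444] ell mm [ 452.7 -197.3] [35.9 40.6]
```

View pics/w11.png

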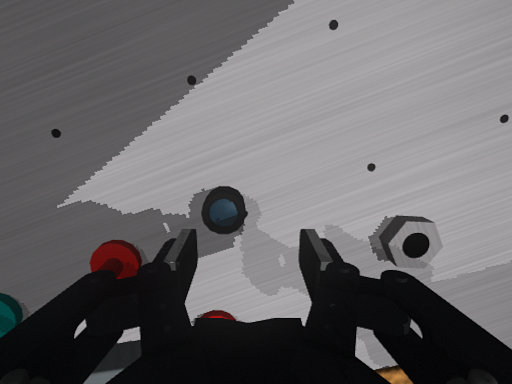

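Request:
jog_arm([
  [-0.6,-0.6,0,0,90],
  [-0.6,-0.6,-0.5,0,90],
  [0,0,-1,0,90],
  [0,0,-0.5,0,90],
  [0,0,0,0,90],
])

```text
t: 14.45
tcp_pos: [0.3896, -0.3114, 0.0389]
tool_rot: [0.173, 0.985, 0.02, -0.014]
force: [0.1, 0.1, 0.6]
finger_gap: 0.648
```

Run:
```python
from m import *
st();s=shot('wrist','w12')
im=s['img'].astype(int); r,b=im[...,0],im[...,2]
el(s,(b<75)|((b-r>15)&(b<130)),.022)
```

```text
t 14.45 tcp [ 0.3896 -0.3114  0.0389] toolz deg xy [-1.2   2.52] jaw dir 70.1 q [-0.905  0.698  1.857  0.018  0.634 -2.144] F [0.1 0.1 0.6] gap 0.648
n 2132 px [246. 225.] mec [ 0.3864 -0.3137  0.0404] ell mm [ 386.  -311.1] [28.8 37.1]
```

View pics/w12.png

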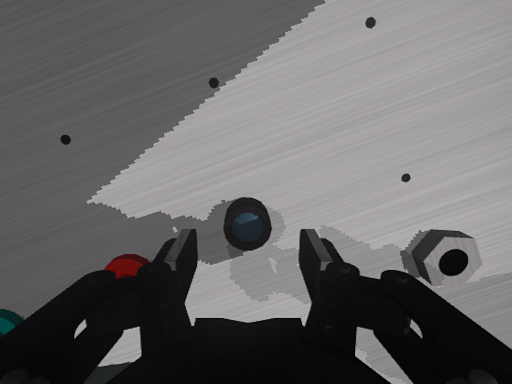

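Centred between the jaws, so I'll descend and grip.

Request:
jog_arm([
  [-0.2,0.1,-0.7,0,90],
  [0,0,-0.8,0,90],
  [0,0,-0.8,0,90],
  [0,0,-0.5,0,90],
  [0,0,0,0,90],
])

```text
t: 14.92
tcp_pos: [0.3877, -0.3102, 0.0086]
tool_rot: [0.172, 0.985, 0.02, -0.014]
force: [0.0, -0.9, 0.2]
finger_gap: 0.645
```

Request:
jog_arm([
  [0,0,-0.1,0,200],
  [0,0,0,0,255],
  [0,0,0,0,255],
  [0,0,0,0,255],
  [0,0,0,0,255],
  [0,0,0,0,255],
], squeeze=40)

```text
t: 15.42
tcp_pos: [0.3878, -0.3101, 0.0074]
tool_rot: [0.172, 0.985, 0.02, -0.014]
force: [-0.1, 0.8, -0.2]
finger_gap: 0.333
```

Request:
jog_arm([
  [0,0,0.5,0,255],
  [0,0,1,0,255],
  [0,0,2,0,255],
  [0,0,3,0,255],
  [0,0,0,0,255],
  [0,0,0,0,255],
])

```text
t: 15.92
tcp_pos: [0.3873, -0.3094, 0.077]
tool_rot: [0.172, 0.985, 0.02, -0.014]
force: [0.1, 1.0, -1.2]
finger_gap: 0.332
```

Run:
```python
from m import *
st();s=shot('wrist','w13')
```

```text
t 15.9167 tcp [ 0.3873 -0.3094  0.077 ] toolz deg xy [-1.22  2.55] jaw dir 70.1 q [-0.906  0.624  1.849  0.016  0.717 -2.143] F [ 0.1  1.  -1.2] gap 0.332
```

View pics/w13.png

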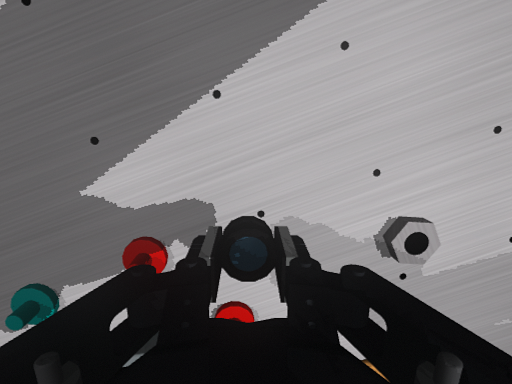

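Request:
jog_arm([
  [0.6,1.2,0,0,255],
  [1.4,2.8,0,0,255],
  [1.4,2.8,0,0,255],
  [1.4,2.8,0,0,255],
  [1.4,2.8,0,0,255],
  [1.4,2.8,0,0,255],
  [1.4,2.8,0,0,255],
  [1.4,2.8,0,0,255],
  [1.4,2.8,0,0,255],
  [1.4,2.8,0,0,255],
])

```text
t: 16.8
tcp_pos: [0.518, -0.0309, 0.0701]
tool_rot: [0.179, 0.983, 0.022, -0.021]
force: [1.9, -1.0, -0.1]
finger_gap: 0.331
```

Request:
jog_arm([
  [1.4,2.8,0,0,255],
  [1.4,2.8,0,0,255],
  [1.4,2.8,0,0,255],
  [1.4,2.8,0,0,255],
  [0.8,1.5,0,0,255],
  [0,0,0,0,255],
  [0,0,0,0,255],
])

```text
t: 17.38
tcp_pos: [0.5775, 0.1181, 0.062]
tool_rot: [0.174, 0.984, 0.022, -0.029]
force: [-0.1, -0.2, 0.2]
finger_gap: 0.33
```

Run:
```python
from m import *
st();s=shot('wrist','w14')
```

```text
t 17.3833 tcp [0.5775 0.1181 0.062 ] toolz deg xy [-2.82  3.08] jaw dir 69.9 q [-0.015  0.727  1.62   0.071  0.847 -1.284] F [-0.1 -0.2  0.2] gap 0.33
```

View pics/w14.png

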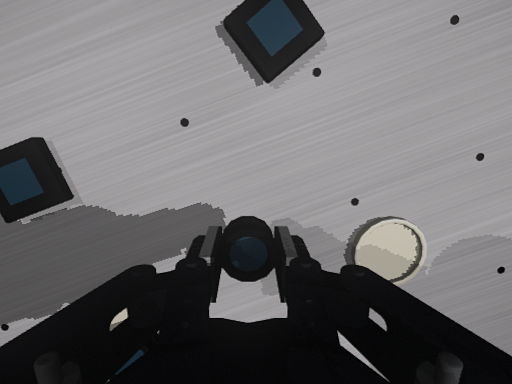

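Request:
jog_arm([
  [0.6,0.8,0,0,255],
  [0.6,0.8,0,0,255],
  [0.6,0.8,0,0,255],
  [0.6,0.8,0,0,255],
  [0.6,0.8,0,0,255],
  [0.6,0.8,0,0,255],
  [0.6,0.8,0,0,255],
  [0.6,0.8,0,0,255],
  [0.6,0.8,0,0,255],
  [0,0,0,0,255],
])

```text
t: 18.27
tcp_pos: [0.6351, 0.1934, 0.0611]
tool_rot: [0.178, 0.983, 0.022, -0.031]
force: [-0.1, -0.2, 0.5]
finger_gap: 0.33
```

Run:
```python
from m import *
st()
```

```text
t 18.2667 tcp [0.6351 0.1934 0.0611] toolz deg xy [-3.02  3.13] jaw dir 69.4 q [ 0.1    0.799  1.419  0.072  0.972 -1.155] F [-0.1 -0.2  0.5] gap 0.33
```

Request:
jog_arm([
  [-4,0,1,0,255],
  [-4,0,0,0,255],
  [0,0,0,0,255],
  [0,0,0,0,255],
  [1,0,0,0,255],
  [1,0,0,0,255],
  [1,0,0,0,255],
  [1,0,0,0,255],
  [1,0,0,0,255],
  [1,0,0,0,255],
])

```text
t: 19.1
tcp_pos: [0.6215, 0.1935, 0.0703]
tool_rot: [0.177, 0.983, 0.022, -0.03]
force: [-0.5, -0.3, -0.3]
finger_gap: 0.334
```

Run:
```python
from m import *
st()
```

```text
t 19.1 tcp [0.6215 0.1935 0.0703] toolz deg xy [-2.9   3.06] jaw dir 69.5 q [ 0.103  0.773  1.453  0.071  0.962 -1.152] F [-0.5 -0.3 -0.3] gap 0.334
```

Request:
jog_arm([
  [0.8,0.6,-0.5,0,255],
  [0.8,0.6,-0.8,0,255],
  [0.5,0.4,-0.8,0,255],
  [0,0,-0.8,0,255],
  [0,0,-0.5,0,255],
  [0,0,0,0,255],
  [0,0,0,0,255],
])

```text
t: 19.68
tcp_pos: [0.6603, 0.2077, 0.0344]
tool_rot: [0.18, 0.983, 0.024, -0.021]
force: [-0.3, -0.6, -0.3]
finger_gap: 0.331
```

```bash
cat >> m.py <<'E'
from scipy.optimize import least_squares
def dishfit(s,x0,r0,rowmax=235):
    im=s['img'].astype(int); r,b=im[...,0],im[...,2]
    m=((r-b>6)&(r>100)); m[rowmax+20:]=0
    P=ray(s,np.stack(np.meshgrid(np.arange(512),np.arange(384)),-1).reshape(-1,2),.008)[:,:2].reshape(384,512,2)
    m&=np.hypot(*(P-np.array(x0)).transpose(2,0,1))<r0+.012
    n,l,stt,c=cv2.connectedComponentsWithStats(m.astype('uint8'))
    i=1+np.argmax(stt[1:,4])
    ct=max(cv2.findContours((l==i).astype('uint8'),0,1)[0],key=len)
    h=cv2.convexHull(ct)[:,0]; h=h[h[:,1]<rowmax]
    p=ray(s,h,.008)[:,:2]
    f=least_squares(lambda x:np.hypot(*(p-x[:2]).T)-x[2],[*x0,r0],loss='soft_l1',f_scale=.001); print('dish',f.x.round(4),len(p))
E
python3 - <<'E'
from m import *
st();s=shot('wrist','w15'); dishfit(s,(.6468,.2125),.029)
E
```

```text
t 19.6833 tcp [0.6603 0.2077 0.0344] toolz deg xy [-1.9   3.12] jaw dir 69.2 q [ 0.119  0.859  1.362  0.071  0.949 -1.133] F [-0.3 -0.6 -0.3] gap 0.331
dish [0.6462 0.2132 0.0282] 30
```

View pics/w15.png

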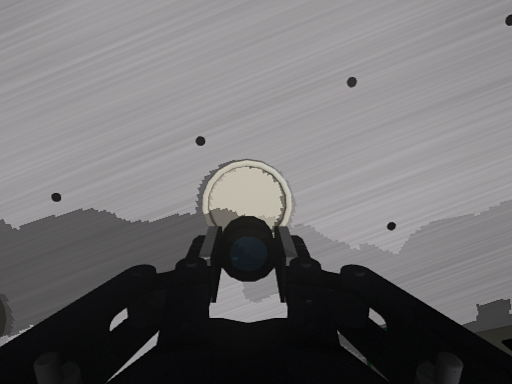

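Request:
jog_arm([
  [-0.7,0.2,-0.3,0,255],
  [-0.6,0.2,-0.4,0,255],
  [0,0,-0.4,0,255],
  [0,0,0,0,255],
  [0,0,0,0,255],
])

```text
t: 20.15
tcp_pos: [0.6438, 0.2119, 0.0237]
tool_rot: [0.18, 0.983, 0.024, -0.022]
force: [-0.5, 0.9, -0.7]
finger_gap: 0.333
```

Run:
```python
from m import *
st();s=shot('wrist','w16'); dishfit(s,(.6468,.2125),.029)
```

```text
t 20.15 tcp [0.6438 0.2119 0.0237] toolz deg xy [-1.99  3.11] jaw dir 69.2 q [ 0.128  0.86   1.405  0.074  0.906 -1.128] F [-0.5  0.9 -0.7] gap 0.333
dish [0.6458 0.2134 0.028 ] 17
```

Request:
jog_arm([
  [0.3,0.1,-0.3,0,255],
  [0,0,-0.3,0,255],
  [0,0,-0.3,0,255],
  [0,0,-0.2,0,255],
  [0,0,0,0,255],
])

```text
t: 20.62
tcp_pos: [0.6485, 0.213, 0.0123]
tool_rot: [0.18, 0.983, 0.024, -0.021]
force: [-0.5, 1.2, -0.4]
finger_gap: 0.327
```

Request:
jog_arm([
  [0,0,-0.2,0,255],
])

```text
t: 20.7
tcp_pos: [0.6488, 0.2132, 0.0108]
tool_rot: [0.18, 0.983, 0.024, -0.021]
force: [-3.6, -1.3, 20.2]
finger_gap: 0.331
```

Request:
jog_arm([
  [-0.2,0,0.1,0,255],
  [0,0,0,0,255],
])

```text
t: 20.87
tcp_pos: [0.6472, 0.2132, 0.0123]
tool_rot: [0.18, 0.983, 0.024, -0.02]
force: [-0.2, -0.1, 0.5]
finger_gap: 0.333
```

Request:
jog_arm([
  [0,0,-0.1,0,255],
  [0,0,0,0,165],
  [0,0,0,0,155],
  [0,0,0,0,148],
  [0,0,0,0,140],
  [0,0,0,0,130],
])

```text
t: 21.37
tcp_pos: [0.6472, 0.213, 0.0107]
tool_rot: [0.18, 0.983, 0.024, -0.02]
force: [0.4, 0.1, -0.4]
finger_gap: 0.486
```

Run:
```python
from m import *
st();s=shot('wrist','w17')
```

```text
t 21.3667 tcp [0.6472 0.213  0.0107] toolz deg xy [-1.78  3.14] jaw dir 69.2 q [ 0.129  0.881  1.4    0.075  0.886 -1.129] F [ 0.4  0.1 -0.4] gap 0.486
```

View pics/w17.png

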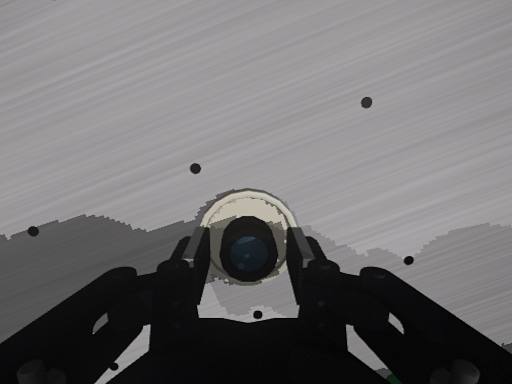

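Request:
jog_arm([
  [0,0,0.8,0,125],
  [0,0,1,0,120],
  [0,0,1.5,0,100],
  [0,0,2.5,0,60],
  [0,0,3,0,20],
  [0,0,3,0,0],
  [0,0,2,0,0],
  [0,0,0,0,0],
  [0,0,0,0,0],
])

```text
t: 22.17
tcp_pos: [0.6458, 0.2129, 0.1606]
tool_rot: [0.18, 0.983, 0.024, -0.019]
force: [-0.3, -0.3, -0.5]
finger_gap: 0.996
```

Run:
```python
from m import *
st();s=shot('wrist','w18');im=s['img'].astype(int); r,b=im[...,0],im[...,2]
el(s,(r-b>8)&(r>110),.008)
el(s,(b<75)|((b-r>15)&(b<130)),.026)
```

```text
t 22.1667 tcp [0.6458 0.2129 0.1606] toolz deg xy [-1.68  3.15] jaw dir 69.2 q [ 0.129  0.684  1.338  0.064  1.143 -1.108] F [-0.3 -0.3 -0.5] gap 0.996
n 1028 px [408.  15.] mec [0.5307 0.4198 0.0792] ell mm [542.6 413.8] [37.  74.7]
n 990 px [244. 183.] mec [0.6465 0.2131 0.0573] ell mm [646.7 212.5] [54.7 56.3]
n 316 px [ 81. 271.] mec [0.6681 0.0028 0.0508] ell mm [670.    5.4] [17.1 44.8]
n 2893 px [140.  27.] mec [0.4732 0.1813 0.0632] ell mm [475.  180.7] [48.6 56.1]
n 291 px [372.  28.] mec [0.5431 0.3896 0.0617] ell mm [513.9 429.5] [ 94.1 129.5]
n 721 px [242. 190.] mec [0.6458 0.2127 0.0327] ell mm [645.7 212.5] [29.1 31.8]
n 967 px [ 22. 213.] mec [0.5948 0.0085 0.0864] ell mm [583.1   9.5] [34.5 83.9]
```

View pics/w18.png

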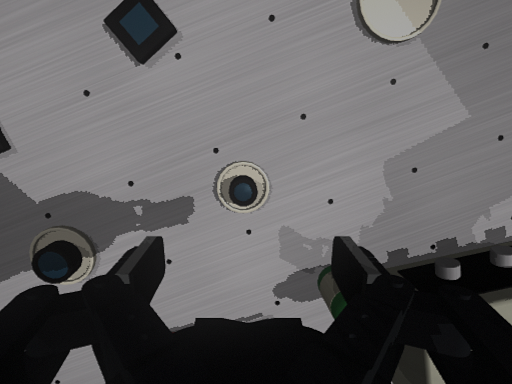

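Request:
jog_arm([
  [0,0,0,-7,0],
  [-0.5,-2.5,0,-7,0],
  [-0.5,-2.5,0,-7,0],
  [-0.5,-2.5,0,-7,0],
  [-0.5,-2.5,0,-7,0],
  [-0.5,-2.5,0,-7,0],
  [-0.5,-2.5,0,-7,0],
  [-0.5,-2.5,0,-7,0],
  [-0.5,-2.5,0,-7,0],
  [-0.5,-2.5,0,-7,0],
])

```text
t: 23.05
tcp_pos: [0.5901, -0.0138, 0.1466]
tool_rot: [0.722, 0.691, 0.028, -0.011]
force: [-0.0, -0.4, 0.0]
finger_gap: 0.996
```

Request:
jog_arm([
  [-0.5,-2.5,0,-7,0],
  [-0.5,-2.5,0,-7,0],
  [-0.5,-2.5,0,-7,0],
  [-0.5,-2.5,0,-7,0],
  [-0.5,-2.5,0,-7,0],
  [-0.5,-2.5,0,-7,0],
  [-0.5,-2.5,0,-7,0],
  [-0.5,-2.5,0,-7,0],
  [-0.5,-2.5,0,-7,0],
  [-0.5,-2.5,0,-7,0],
])

```text
t: 23.88
tcp_pos: [0.5254, -0.2711, 0.1309]
tool_rot: [0.99, 0.138, 0.024, -0.007]
force: [0.7, -0.6, 0.3]
finger_gap: 1.0
```

Run:
```python
from m import *
st()
```

```text
t 23.8833 tcp [ 0.5254 -0.2711  0.1309] toolz deg xy [2.6  1.19] jaw dir -74.1 q [-0.688  0.603  1.632  0.058  0.886  0.569] F [ 0.7 -0.6  0.3] gap 1.0
```

Request:
jog_arm([
  [0,-1.5,1,0,0],
  [-0.3,-2.5,1.5,-5,0],
  [-0.3,-2.5,1.5,-5,0],
  [-0.3,-2.5,1,-5,0],
  [-0.3,-2.5,0,-5,0],
  [-0.3,-2,0,-5,0],
  [0,0,0,0,0],
  [0,0,0,0,0],
])

```text
t: 24.55
tcp_pos: [0.5004, -0.4132, 0.1693]
tool_rot: [0.995, -0.096, 0.018, -0.011]
force: [-0.4, 0.8, 0.5]
finger_gap: 0.997
```

Run:
```python
from m import *
st();s=shot('wrist','w19')
im=s['img'].astype(int); r,b=im[...,0],im[...,2]
print('cap z.06');el(s,(r-b>8)&(r>110)&(r-b<50),.060,rng=(.01,.1))
print('cell');el(s,(b<75)|((b-r>15)&(b<130)),.052)
```

```text
t 24.55 tcp [ 0.5004 -0.4132  0.1693] toolz deg xy [2.16 1.1 ] jaw dir -101.0 q [-0.881  0.623  1.44   0.047  1.069  0.86 ] F [-0.4  0.8  0.5] gap 0.997
cap z.06
n 330 px [291. 176.] mec [ 0.5001 -0.4524  0.0349] ell mm [ 503.  -451.2] [22.7 31.4]
cell
n 5145 px [483.  45.] mec [ 0.5873 -0.6279  0.0903] ell mm [ 585.5 -627.4] [50.9 88.6]
n 999 px [267.  88.] mec [ 0.5888 -0.4447  0.0308] ell mm [ 589.  -444.7] [29.6 29.8]
n 182 px [287. 146.] mec [ 0.5352 -0.4534  0.0618] ell mm [ 536.  -454.6] [ 2.8 60.4]
n 1656 px [291. 180.] mec [ 0.5015 -0.4567  0.0648] ell mm [ 500.5 -453.5] [55.1 59.6]
n 768 px [205. 204.] mec [ 0.4961 -0.367   0.0323] ell mm [ 496.  -367.1] [29.4 31.2]
n 277 px [ 83. 238.] mec [ 0.4787 -0.2287  0.035 ] ell mm [ 477.8 -225.6] [31.7 37. ]
n 697 px [259. 262.] mec [ 0.4249 -0.4075  0.0331] ell mm [ 425.1 -407.4] [29.5 32.3]
```

View pics/w19.png

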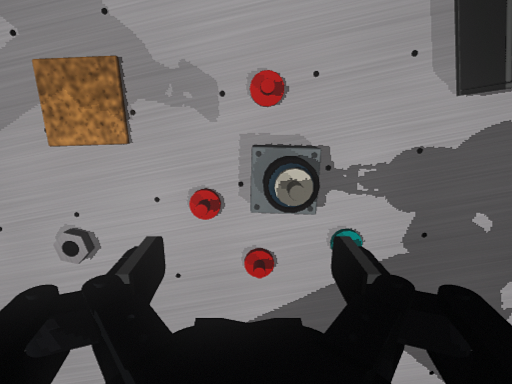

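Request:
jog_arm([
  [0,-1.3,-1,0,60],
  [0,-1.3,-1.5,0,100],
  [0,-1,-1.5,0,120],
  [0,0,0,0,120],
  [0,0,0,0,120],
])

```text
t: 25.02
tcp_pos: [0.5004, -0.4451, 0.1229]
tool_rot: [0.996, -0.091, 0.015, -0.014]
force: [-0.4, 0.3, 0.2]
finger_gap: 0.53
```

Run:
```python
from m import *
st();s=shot('wrist','w20')
im=s['img'].astype(int); r,b=im[...,0],im[...,2]
print('cell');el(s,(b<75)|((b-r>15)&(b<130)),.052)
```

```text
t 25.0167 tcp [ 0.5004 -0.4451  0.1229] toolz deg xy [1.87 1.48] jaw dir -100.4 q [-0.912  0.709  1.408  0.049  1.025  0.815] F [-0.4  0.3  0.2] gap 0.53
cell
n 5167 px [485.  48.] mec [ 0.5821 -0.6233  0.0751] ell mm [ 580.9 -622.7] [39.1 76. ]
n 7329 px [ 35. 101.] mec [ 0.6063 -0.2969  0.0958] ell mm [ 603.9 -299.9] [62.7 88.9]
n 1362 px [235.  88.] mec [ 0.5883 -0.4501  0.03  ] ell mm [ 588.3 -449.9] [28.5 28.9]
n 342 px [257. 156.] mec [ 0.5361 -0.4563  0.0592] ell mm [ 537.1 -457.2] [ 3.7 63. ]
n 2283 px [262. 197.] mec [ 0.5019 -0.4579  0.0665] ell mm [ 500.9 -454.8] [54.2 61.3]
n 1022 px [166. 220.] mec [ 0.4981 -0.3749  0.0319] ell mm [ 498.3 -374.8] [28.6 31. ]
n 457 px [ 28. 258.] mec [ 0.4805 -0.2411  0.0368] ell mm [ 480.4 -237.8] [30.7 39.3]
n 832 px [229. 286.] mec [ 0.4306 -0.4137  0.0322] ell mm [ 430.8 -414.1] [28.6 29.8]
```

View pics/w20.png

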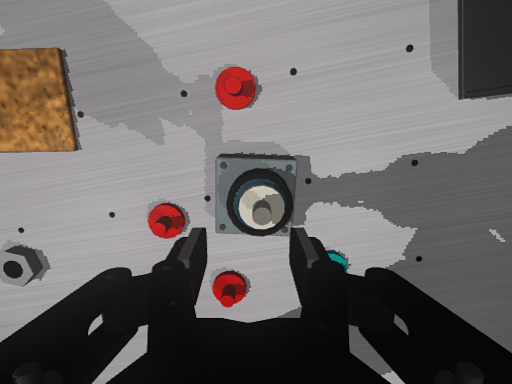

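Run:
```python
from m import *
s=load('w20'); im=s['img'][150:250,205:310]
cv2.imwrite('pics/z20.png',cv2.resize(im,None,fx=6,fy=6,interpolation=cv2.INTER_CUBIC)[:,:,::-1])
print(ray(s,[[261,203]],.060),ray(s,[[262,208]],.08))
```

```text
[[ 0.50204229 -0.45396262  0.06      ]] [[ 0.50411902 -0.45473425  0.08      ]]
```

View pics/z20.png

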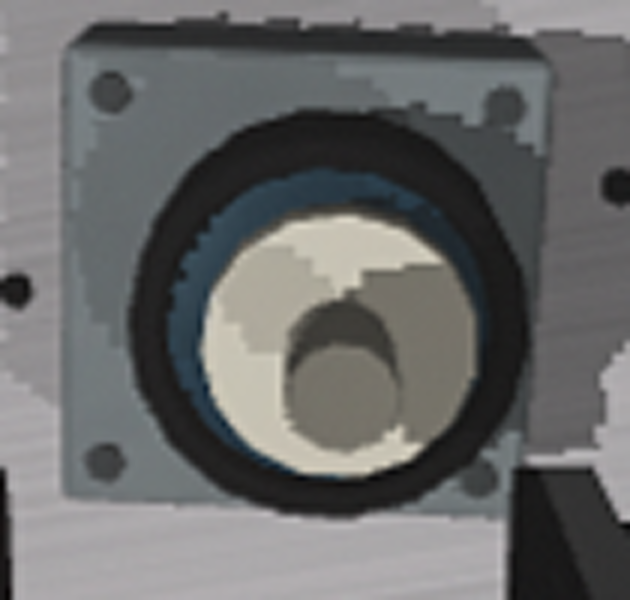

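Run:
```python
from m import *
s=load('w20')
print('disc',ray(s,[[261.5,207.5]],.060),'knobtop',ray(s,[[262.2,216.2]],.08), 'cell top',ray(s,[[205+329/6,150+305/6]],.052))
c=np.array([[65,50],[548,60],[505,518],[65,497]])/6+[205,150]
print('block',ray(s,c,.03).round(4),ray(s,c,.03).mean(0))
h=np.array([[110,92],[503,106],[482,480],[105,463]])/6+[205,150]
print('holes',ray(s,h,.03).round(4),ray(s,h,.03).mean(0))
```

```text
disc [[ 0.49842312 -0.45373207  0.06      ]] knobtop [[ 0.49817295 -0.45386166  0.08      ]] cell top [[ 0.50166229 -0.4530731   0.052     ]]
block [[ 0.5388 -0.4219  0.03  ]
 [ 0.5254 -0.4886  0.03  ]
 [ 0.4582 -0.4726  0.03  ]
 [ 0.4727 -0.4078  0.03  ]] [ 0.49878434 -0.44772302  0.03      ]
holes [[ 0.5318 -0.4269  0.03  ]
 [ 0.5201 -0.4814  0.03  ]
 [ 0.4648 -0.4701  0.03  ]
 [ 0.477  -0.4149  0.03  ]] [ 0.49843864 -0.4483575   0.03      ]
```

Request:
jog_arm([
  [-0.1,-0.5,-0.8,0,120],
  [-0.1,-0.4,-1,0,120],
  [0,0,-1,0,120],
  [0,0,-1,0,120],
  [0,0,-0.5,0,120],
  [0,0,0,0,120],
])

```text
t: 25.57
tcp_pos: [0.499, -0.4522, 0.077]
tool_rot: [0.996, -0.089, 0.015, -0.014]
force: [-0.2, -0.3, -0.8]
finger_gap: 0.527
```

Run:
```python
from m import *
st();s=shot('wrist','w21')
```

```text
t 25.5667 tcp [ 0.499  -0.4522  0.077 ] toolz deg xy [1.88 1.49] jaw dir -100.2 q [-0.921  0.774  1.421  0.052  0.949  0.798] F [-0.2 -0.3 -0.8] gap 0.527
```

View pics/w21.png

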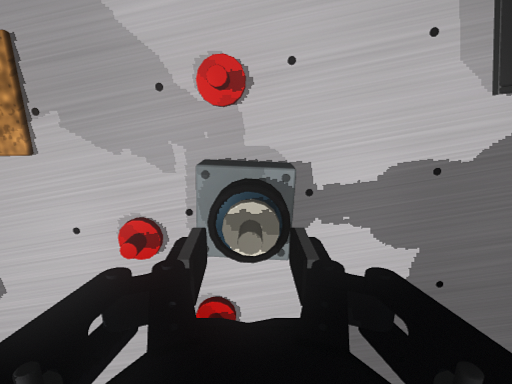

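Request:
jog_arm([
  [0,-0.2,-0.6,0,120],
  [0,0,-0.5,0,120],
  [0,0,0,0,120],
])

```text
t: 25.87
tcp_pos: [0.4995, -0.4547, 0.066]
tool_rot: [0.996, -0.089, 0.016, -0.014]
force: [-0.8, 0.1, -1.2]
finger_gap: 0.524
```

Request:
jog_arm([
  [0,0,0,0,180],
  [0,0,0,0,255],
  [0,0,0,0,255],
  [0,0,0,0,255],
  [0,0,0,0,255],
  [0,0,0,0,255],
], squeeze=30)

```text
t: 26.37
tcp_pos: [0.5, -0.4553, 0.067]
tool_rot: [0.996, -0.089, 0.016, -0.013]
force: [0.1, -0.1, -0.6]
finger_gap: 0.142
```

Run:
```python
from m import *
st();s=shot('wrist','w22')
```

```text
t 26.3667 tcp [ 0.5    -0.4553  0.067 ] toolz deg xy [2.01 1.33] jaw dir -100.2 q [-0.922  0.789  1.42   0.052  0.931  0.795] F [ 0.1 -0.1 -0.6] gap 0.142
```

View pics/w22.png

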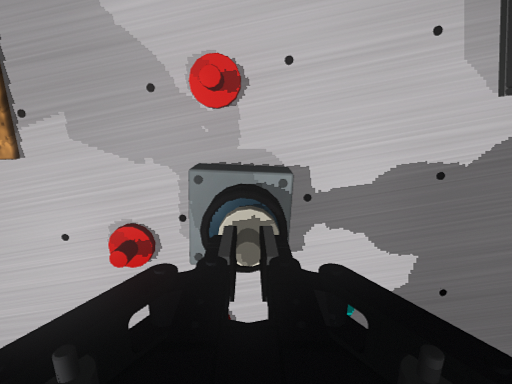

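Request:
jog_arm([
  [0,0,0.7,0,255],
  [0,0,1.2,0,255],
  [0,0,1.5,0,255],
  [0,0,1.5,0,255],
  [1,1.6,0,0,255],
  [1.4,2.4,0,0,255],
  [1.4,2.4,0,0,255],
  [1.4,2.4,0,0,255],
  [1.4,2.4,0,0,255],
  [1.2,2,0,0,255],
])

```text
t: 27.25
tcp_pos: [0.5795, -0.3276, 0.1298]
tool_rot: [0.995, -0.094, 0.021, -0.008]
force: [-0.3, -0.3, -0.4]
finger_gap: 0.147
```

Request:
jog_arm([
  [1,2,0,0,255],
  [0.8,1.5,0,0,255],
  [0,0,0,0,255],
  [0,0,0,0,255],
])

```text
t: 27.58
tcp_pos: [0.602, -0.286, 0.1357]
tool_rot: [0.996, -0.091, 0.024, -0.007]
force: [-0.4, -0.3, -0.1]
finger_gap: 0.145
```

Run:
```python
from m import *
st();s=shot('wrist','w23')
```

```text
t 27.5833 tcp [ 0.602  -0.286   0.1357] toolz deg xy [2.83 0.54] jaw dir -100.4 q [-0.627  0.678  1.436  0.044  0.993  1.102] F [-0.4 -0.3 -0.1] gap 0.145
```

View pics/w23.png

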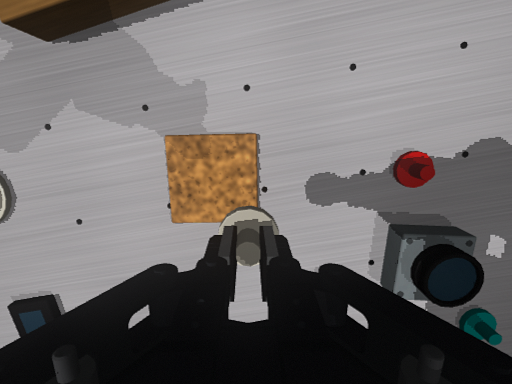

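Run:
```python
from m import *
s=load('w23');im=s['img'].astype(int); r,g,b=im[...,0],im[...,1],im[...,2]
c=ray(s,[[165,136],[258,133],[259,221],[172,222]],.006); print(c.round(3),c.mean(0))
# large cell
el(s,(b<75)|((b-r>15)&(b<130)),.052)
```

```text
[[ 0.669 -0.215  0.006]
 [ 0.656 -0.304  0.006]
 [ 0.568 -0.289  0.006]
 [ 0.583 -0.2    0.006]] [ 0.61876416 -0.2520063   0.006     ]
n 1230 px [413. 169.] mec [ 0.6046 -0.4207  0.0381] ell mm [ 605.5 -421.6] [28.9 34.9]
n 218 px [  6. 197.] mec [ 0.642  -0.0763  0.0416] ell mm [641.5 -73.4] [20.9 39. ]
```

Cork centre is about (0.619,-0.252). I need +1.7 cm in x and +3.4 cm in y, then down from 0.136 to about 0.022.

Request:
jog_arm([
  [0.7,1.4,0,0,255],
  [0.7,1.4,-1,0,255],
  [0,0,-1.7,0,255],
  [0,0,-2,0,255],
  [0,0,-2,0,255],
  [0,0,-1,0,255],
  [0,0,0,0,255],
  [0,0,0,0,255],
])

```text
t: 28.3
tcp_pos: [0.6177, -0.2572, 0.0557]
tool_rot: [0.995, -0.094, 0.026, -0.006]
force: [0.1, 0.4, -0.9]
finger_gap: 0.144
```

Request:
jog_arm([
  [0,0.3,-0.8,0,255],
  [0,0,-0.8,0,255],
  [0,0,-0.7,0,255],
  [0,0,-0.3,0,255],
  [0,0,0,0,255],
])

```text
t: 28.72
tcp_pos: [0.6193, -0.255, 0.0298]
tool_rot: [0.995, -0.094, 0.028, -0.005]
force: [0.3, 0.4, -0.1]
finger_gap: 0.143
```

Run:
```python
from m import *
st();s=shot('side','s1');im=s['img']
u,v=proj(s,[.619,-.252,.02])[0].astype(int); cv2.imwrite('pics/s1c.png',cv2.resize(im[v-50:v+50,u-60:u+60],None,fx=6,fy=6,interpolation=cv2.INTER_CUBIC)[:,:,::-1])
```

```text
t 28.7167 tcp [ 0.6193 -0.255   0.0298] toolz deg xy [3.28 0.3 ] jaw dir -100.8 q [-0.573  0.824  1.483  0.05   0.79   1.153] F [ 0.3  0.4 -0.1] gap 0.143
```

View pics/s1c.png

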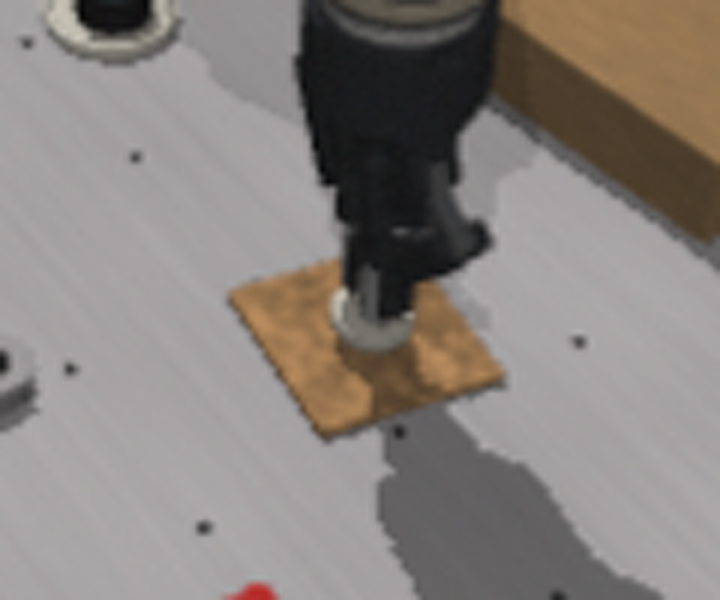

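Request:
jog_arm([
  [0,0,-0.3,0,255],
  [0,0,-0.3,0,255],
  [0,0,0,0,255],
])

```text
t: 29.02
tcp_pos: [0.6201, -0.2556, 0.0245]
tool_rot: [0.995, -0.094, 0.029, -0.005]
force: [0.2, 0.4, -0.5]
finger_gap: 0.144
```

Request:
jog_arm([
  [0,0,-0.2,0,255],
])

```text
t: 29.1
tcp_pos: [0.6205, -0.2559, 0.0229]
tool_rot: [0.995, -0.095, 0.03, -0.004]
force: [-0.6, 0.2, -0.3]
finger_gap: 0.149
```

Request:
jog_arm([
  [0,0,-0.2,0,255],
])

```text
t: 29.18
tcp_pos: [0.6205, -0.256, 0.0209]
tool_rot: [0.995, -0.095, 0.03, -0.004]
force: [0.9, -0.1, -1.0]
finger_gap: 0.145
```

Request:
jog_arm([
  [0,0,-0.1,0,255],
])

```text
t: 29.27
tcp_pos: [0.621, -0.2562, 0.0201]
tool_rot: [0.995, -0.095, 0.031, -0.004]
force: [0.3, 0.7, 3.7]
finger_gap: 0.144
```

Request:
jog_arm([
  [0,0,-0.1,0,255],
])

```text
t: 29.35
tcp_pos: [0.6212, -0.2561, 0.0199]
tool_rot: [0.995, -0.095, 0.031, -0.004]
force: [-2.0, 0.8, 10.8]
finger_gap: 0.146
```

Request:
jog_arm([
  [0,0,0,0,222],
  [0,0,0,0,215],
  [0,0,0,0,208],
  [0,0,0,0,195],
  [0,0,0,0,175],
  [0,0,0,0,150],
])

```text
t: 29.85
tcp_pos: [0.6211, -0.2563, 0.0201]
tool_rot: [0.995, -0.095, 0.031, -0.004]
force: [0.3, -0.5, -0.5]
finger_gap: 0.41
```

Run:
```python
from m import *
st();s=shot('wrist','w24')
```

```text
t 29.85 tcp [ 0.6211 -0.2563  0.0201] toolz deg xy [3.55 0.14] jaw dir -100.8 q [-0.573  0.839  1.483  0.051  0.769  1.151] F [ 0.3 -0.5 -0.5] gap 0.41
```

View pics/w24.png

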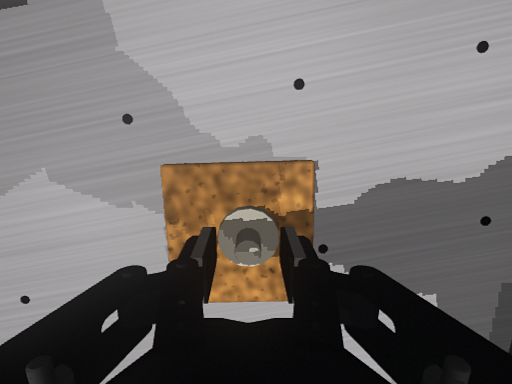

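Request:
jog_arm([
  [0,0,0.8,0,140],
  [0,0,1.5,0,120],
  [0,0,3,0,60],
  [0,0,4,0,0],
  [0,0,3,0,0],
  [0,0,0,0,0],
  [-1,-1.7,0,0,0],
  [-1.5,-2.4,0,0,0],
  [-1.5,-2.4,0,0,0],
  [-1.5,-2.4,0,0,0],
])

```text
t: 30.73
tcp_pos: [0.5665, -0.3406, 0.1522]
tool_rot: [0.995, -0.089, 0.032, -0.005]
force: [0.1, -1.0, -0.5]
finger_gap: 0.998
```

Request:
jog_arm([
  [-1.5,-2.4,0,0,0],
  [-1.5,-2.4,0,0,0],
  [-1.2,-1.7,0,0,0],
  [0,0,0,0,0],
  [0,0,0,0,0],
])

```text
t: 31.15
tcp_pos: [0.5185, -0.4135, 0.1528]
tool_rot: [0.995, -0.092, 0.032, -0.003]
force: [0.2, 0.5, 0.2]
finger_gap: 1.0
```

Run:
```python
from m import *
st();s=shot('wrist','w25');im=s['img'].astype(int); r,b=im[...,0],im[...,2]
el(s,(b<75)|((b-r>15)&(b<130)),.052)
```

```text
t 31.15 tcp [ 0.5185 -0.4135  0.1528] toolz deg xy [3.66 0.04] jaw dir -100.6 q [-0.864  0.65   1.441  0.058  1.011  0.863] F [0.2 0.5 0.2] gap 1.0
n 1036 px [269. 110.] mec [ 0.5914 -0.4441  0.0309] ell mm [ 591.1 -444.1] [29.2 29.6]
n 300 px [287. 169.] mec [ 0.5368 -0.4521  0.0621] ell mm [ 538.5 -451.7] [ 4.1 68.3]
n 3058 px [295. 208.] mec [ 0.5023 -0.4564  0.0654] ell mm [ 501.5 -453.3] [55.  60.8]
n 834 px [204. 227.] mec [ 0.4992 -0.367   0.0322] ell mm [ 499.  -367.1] [29.2 31.2]
n 312 px [ 74. 262.] mec [ 0.4834 -0.2312  0.0331] ell mm [ 483.8 -232.5] [25.5 29.5]
n 708 px [259. 287.] mec [ 0.429  -0.4069  0.0325] ell mm [ 429.8 -407.3] [29.3 30.5]
```

View pics/w25.png

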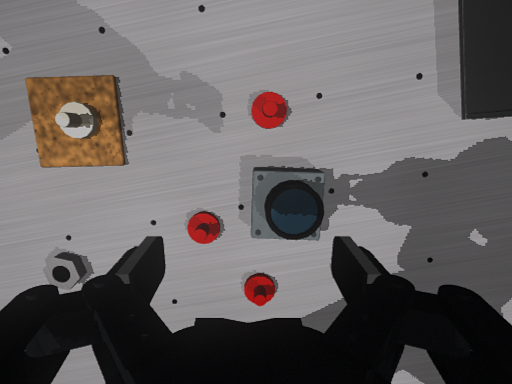

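Request:
jog_arm([
  [-0.5,-1.2,-1,0,0],
  [-0.6,-1.4,-2,0,0],
  [-0.5,-1,-2,0,0],
  [0,0,-1.5,0,0],
  [0,0,0,0,0],
  [0,0,0,0,0],
])

```text
t: 31.7
tcp_pos: [0.505, -0.448, 0.0838]
tool_rot: [0.996, -0.088, 0.032, -0.003]
force: [1.3, 0.3, -0.6]
finger_gap: 1.007
```

Run:
```python
from m import *
st();s=shot('wrist','w26');im=s['img'].astype(int); r,b=im[...,0],im[...,2]
el(s,(b<75)|((b-r>15)&(b<130)),.052)
```

```text
t 31.7 tcp [ 0.505  -0.448   0.0838] toolz deg xy [ 3.73 -0.03] jaw dir -100.0 q [-0.914  0.753  1.448  0.065  0.901  0.793] F [ 1.3  0.3 -0.6] gap 1.007
n 3356 px [496.  53.] mec [ 0.5812 -0.6084  0.0635] ell mm [ 580.7 -608.3] [19.2 77.7]
n 4463 px [ 18. 108.] mec [ 0.602  -0.3188  0.0755] ell mm [ 596.2 -319.9] [26.4 89. ]
n 1820 px [228.  93.] mec [ 0.5864 -0.4506  0.0309] ell mm [ 587.1 -450.1] [27.3 28.8]
n 533 px [253. 172.] mec [ 0.536  -0.4565  0.0599] ell mm [ 537.6 -457.9] [ 4.1 68. ]
n 5555 px [258. 225.] mec [ 0.503  -0.4573  0.0669] ell mm [ 501.5 -454.7] [53.5 62.1]
```

View pics/w26.png

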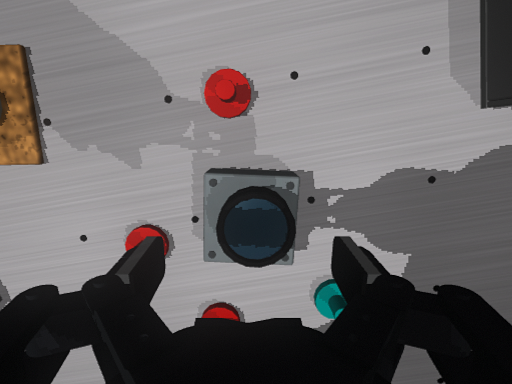

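Request:
jog_arm([
  [-0.3,-0.4,-0.8,0,0],
  [-0.2,-0.3,-1,0,0],
  [0,0,-1,0,0],
  [0,0,-0.6,0,0],
  [0,0,0,0,0],
  [0,0,0,0,0],
])

```text
t: 32.25
tcp_pos: [0.5015, -0.4549, 0.0489]
tool_rot: [0.996, -0.086, 0.034, -0.001]
force: [0.5, 1.3, -0.4]
finger_gap: 0.997
```

Run:
```python
from m import *
st();s=shot('wrist','w27')
```

```text
t 32.25 tcp [ 0.5015 -0.4549  0.0489] toolz deg xy [ 3.86 -0.18] jaw dir -99.8 q [-0.925  0.803  1.458  0.07   0.838  0.773] F [ 0.5  1.3 -0.4] gap 0.997
```

View pics/w27.png

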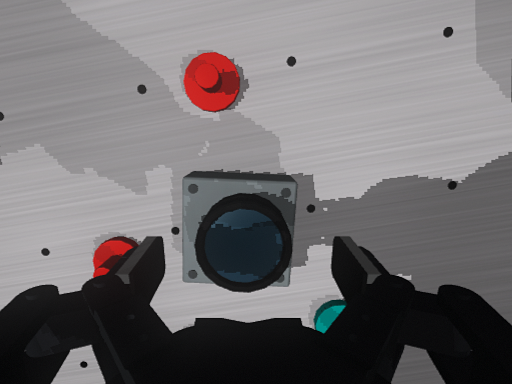

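Run:
```python
from m import *
s=load('w27'); M=R.from_quat(sense()['tool_rot']).as_matrix(); p=sense()['tcp_pos']
q=p-M[:,2]*.003; print(proj(s,q)); print('cell',ray(s,[[244,242]],.052), 'TCPxy at .052',q)
```

```text
[[247.05451343 242.57096593]]
cell [[ 0.50191762 -0.45321908  0.052     ]] TCPxy at .052 [ 0.50128093 -0.45478976  0.05190814]
```

Request:
jog_arm([
  [0,0.1,-0.6,0,0],
  [0,0,-0.5,0,0],
  [0,0,-0.2,0,0],
  [0,0,0,0,0],
])

```text
t: 32.63
tcp_pos: [0.5021, -0.4541, 0.0358]
tool_rot: [0.996, -0.086, 0.034, -0.001]
force: [-0.4, -0.1, -0.2]
finger_gap: 0.998
```

Request:
jog_arm([
  [0,0,-0.1,0,60],
  [0,0,0,0,120],
  [0,0,0,0,255],
  [0,0,0,0,255],
  [0,0,0,0,255],
  [0,0,0,0,255],
], squeeze=60)

```text
t: 33.13
tcp_pos: [0.5022, -0.4538, 0.0354]
tool_rot: [0.996, -0.086, 0.034, -0.001]
force: [-0.2, 0.1, -1.4]
finger_gap: 0.608
```

Request:
jog_arm([
  [0,0,0.5,0,255],
  [0,0,1,0,255],
  [0,0,2,0,255],
  [0,0,2,0,255],
  [0,0,0,0,255],
  [0,0,0,0,255],
])

```text
t: 33.63
tcp_pos: [0.5007, -0.4521, 0.0921]
tool_rot: [0.996, -0.086, 0.033, -0.003]
force: [-0.8, -0.2, -2.4]
finger_gap: 0.605
```

Run:
```python
from m import *
st();s=shot('wrist','w28')
```

```text
t 33.6333 tcp [ 0.5007 -0.4521  0.0921] toolz deg xy [ 3.74 -0.01] jaw dir -99.8 q [-0.923  0.742  1.445  0.066  0.916  0.78 ] F [-0.8 -0.2 -2.4] gap 0.605
```

View pics/w28.png

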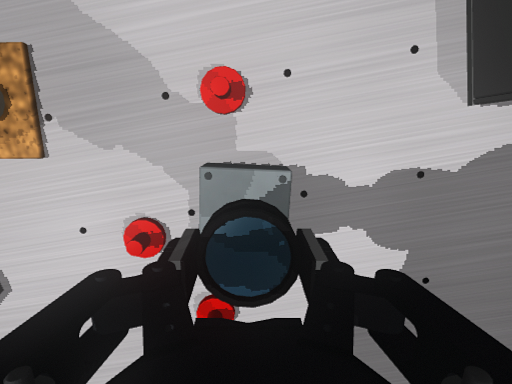

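Request:
jog_arm([
  [0,1,0.5,0,255],
  [0,2,0.5,2,255],
  [-0.3,2.8,0.3,2,255],
  [-0.3,2.8,0.3,2,255],
  [-0.3,2.8,0.2,2,255],
  [-0.3,2.8,0.2,2,255],
  [-0.3,2.8,0.2,2,255],
  [-0.3,2.8,0.2,2,255],
  [-0.3,2.8,0.2,2,255],
  [-0.3,2.8,0.2,2,255],
])

```text
t: 34.52
tcp_pos: [0.4704, -0.1866, 0.1155]
tool_rot: [0.997, 0.074, 0.029, -0.011]
force: [0.7, 0.3, -1.9]
finger_gap: 0.608
```

Request:
jog_arm([
  [-0.3,2.8,0.2,2,255],
  [-0.3,2.8,0.2,2,255],
  [-0.3,2.8,0.2,2,255],
  [-0.3,2.8,0.2,2,255],
  [-0.3,2.8,0.2,2,255],
  [-0.5,2.8,0.2,2,255],
  [-0.5,2.8,0.2,2,255],
  [-0.5,2.8,0.2,2,255],
  [-0.5,2.8,0.2,2,255],
  [-0.5,2.8,0.2,2,255],
])

```text
t: 35.35
tcp_pos: [0.4172, 0.1137, 0.1333]
tool_rot: [0.967, 0.254, 0.02, -0.02]
force: [-0.2, 1.0, -1.6]
finger_gap: 0.605
```

Run:
```python
from m import *
st()
```

```text
t 35.35 tcp [0.4172 0.1137 0.1333] toolz deg xy [1.63 2.78] jaw dir -60.6 q [-0.029  0.439  2.027  0.081  0.65   0.965] F [-0.2  1.  -1.6] gap 0.605
```

Request:
jog_arm([
  [-0.6,2.6,0,0,255],
  [-0.6,2.6,0,0,255],
  [-0.6,2.4,0,0,255],
  [0,2,0,0,255],
  [0.5,1.5,0,0,255],
  [1.8,1.4,0,0,255],
  [2.4,1.9,0,0,255],
  [2.4,1.9,0,0,255],
  [0,0,0,0,255],
  [0,0,0,0,255],
])

```text
t: 36.18
tcp_pos: [0.4537, 0.2922, 0.1301]
tool_rot: [0.965, 0.26, 0.01, -0.021]
force: [-1.3, -0.7, -1.4]
finger_gap: 0.606
```

Run:
```python
from m import *
st();s=shot('wrist','w29')
im=s['img'].astype(int); r,b=im[...,0],im[...,2]
el(s,(r-b>8)&(r>110),.008)
```

```text
t 36.1833 tcp [0.4537 0.2922 0.1301] toolz deg xy [0.5  2.68] jaw dir -59.8 q [0.342 0.55  1.765 0.057 0.804 1.346] F [-1.3 -0.7 -1.4] gap 0.606
n 3826 px [179.  45.] mec [0.5246 0.422  0.0815] ell mm [524.4 421.1] [78.2 80. ]
n 1978 px [440.  48.] mec [0.6462 0.2136 0.058 ] ell mm [646.8 213.2] [50.7 55.1]
```

View pics/w29.png

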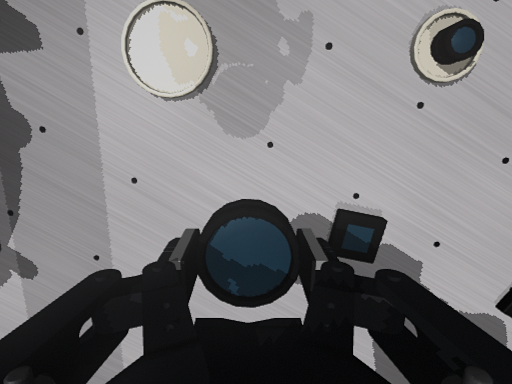

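Request:
jog_arm([
  [1,1.8,0,0,255],
  [1.8,3.4,0,0,255],
  [1.8,3.4,0,0,255],
  [1,2,0,0,255],
  [0,0,0,0,255],
  [0,0,0,0,255],
])

```text
t: 36.73
tcp_pos: [0.502, 0.3965, 0.1267]
tool_rot: [0.966, 0.258, 0.003, -0.02]
force: [-0.3, 0.5, -1.3]
finger_gap: 0.604
```

Run:
```python
from m import *
st()
```

```text
t 36.7333 tcp [0.502  0.3965 0.1267] toolz deg xy [-0.3   2.33] jaw dir -60.1 q [0.476 0.665 1.499 0.047 0.964 1.498] F [-0.3  0.5 -1.3] gap 0.604
```

Request:
jog_arm([
  [1,1.2,-0.5,0,255],
  [1,1.1,-1.5,0,255],
  [0,0,-2,0,255],
  [0,0,-2,0,255],
  [0,0,-1.5,0,255],
  [0,0,0,0,255],
  [0,0,0,0,255],
])

```text
t: 37.32
tcp_pos: [0.5128, 0.4093, 0.0477]
tool_rot: [0.967, 0.256, -0.005, -0.018]
force: [0.4, -0.1, -0.7]
finger_gap: 0.607
```

Run:
```python
from m import *
st();s=shot('wrist','w30'); dishfit(s,(.5245,.4215),.041)
```

```text
t 37.3167 tcp [0.5128 0.4093 0.0477] toolz deg xy [-1.13  1.81] jaw dir -60.4 q [0.487 0.798 1.477 0.049 0.87  1.509] F [ 0.4 -0.1 -0.7] gap 0.607
dish [0.5252 0.4224 0.0405] 38
```

View pics/w30.png

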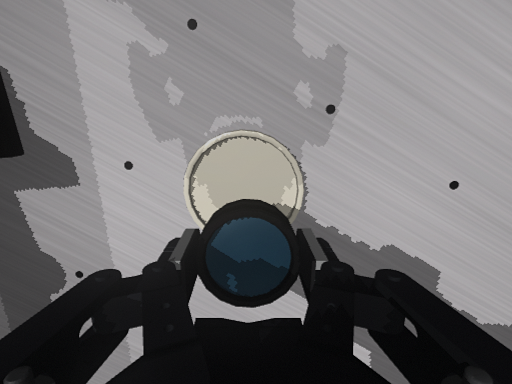

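Dish is at (0.525,0.422). I need about +1.2 cm in x and +1.3 cm in y.

Request:
jog_arm([
  [0.6,0.6,-0.3,0,255],
  [0.5,0.6,-0.6,0,255],
  [0,0,-0.6,0,255],
  [0,0,-0.4,0,255],
  [0,0,0,0,255],
  [0,0,0,0,255],
])

```text
t: 37.87
tcp_pos: [0.5268, 0.4226, 0.0314]
tool_rot: [0.967, 0.255, -0.002, -0.018]
force: [-0.8, -0.3, -1.6]
finger_gap: 0.608
```

Run:
```python
from m import *
st();s=shot('wrist','w31'); dishfit(s,(.5245,.4215),.041,215)
```

```text
t 37.8667 tcp [0.5268 0.4226 0.0314] toolz deg xy [-0.82  1.97] jaw dir -60.4 q [0.495 0.838 1.433 0.049 0.867 1.517] F [-0.8 -0.3 -1.6] gap 0.608
dish [0.5258 0.4228 0.0403] 18
```

View pics/w31.png

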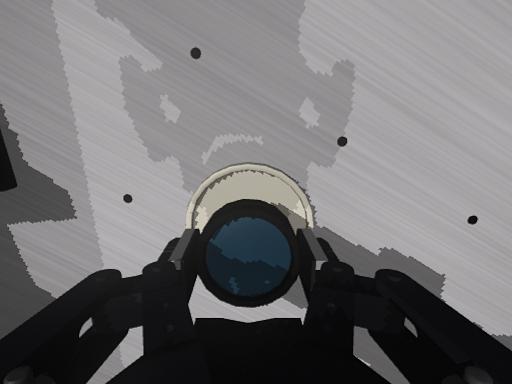

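Now a slow descent to contact, expected at a TCP height of about 0.010–0.0105.

Request:
jog_arm([
  [-0.1,0,-0.4,0,255],
  [0,0,-0.5,0,255],
  [0,0,-0.4,0,255],
  [0,0,-0.2,0,255],
  [0,0,0,0,255],
])

```text
t: 38.33
tcp_pos: [0.5252, 0.4225, 0.0153]
tool_rot: [0.967, 0.255, -0.003, -0.018]
force: [-1.5, 0.0, -2.5]
finger_gap: 0.602
```

Request:
jog_arm([
  [0,0,-0.2,0,255],
])

```text
t: 38.42
tcp_pos: [0.5253, 0.4226, 0.0132]
tool_rot: [0.967, 0.255, -0.002, -0.018]
force: [0.1, 0.7, -1.8]
finger_gap: 0.606
```

Request:
jog_arm([
  [0,0,-0.2,0,255],
])

```text
t: 38.5
tcp_pos: [0.5253, 0.4225, 0.011]
tool_rot: [0.967, 0.255, -0.003, -0.018]
force: [0.1, -0.2, -0.7]
finger_gap: 0.611
```

Request:
jog_arm([
  [0,0,-0.1,0,255],
])

```text
t: 38.58
tcp_pos: [0.525, 0.4224, 0.0103]
tool_rot: [0.967, 0.255, -0.003, -0.018]
force: [-3.0, -2.5, 7.6]
finger_gap: 0.609
```

Contact at 0.0103. I'll press slightly more, then release gradually.

Request:
jog_arm([
  [0,0,-0.1,0,255],
  [0,0,0,0,98],
  [0,0,0,0,92],
  [0,0,0,0,86],
  [0,0,0,0,80],
  [0,0,0,0,70],
  [0,0,0,0,60],
])

```text
t: 39.17
tcp_pos: [0.5268, 0.4235, 0.012]
tool_rot: [0.967, 0.255, -0.001, -0.019]
force: [-0.4, -0.7, 0.2]
finger_gap: 0.763
```

Run:
```python
from m import *
st();s=shot('wrist','w32')
```

```text
t 39.1667 tcp [0.5268 0.4235 0.012 ] toolz deg xy [-0.62  2.09] jaw dir -60.4 q [0.496 0.865 1.438 0.05  0.831 1.516] F [-0.4 -0.7  0.2] gap 0.763
```

View pics/w32.png

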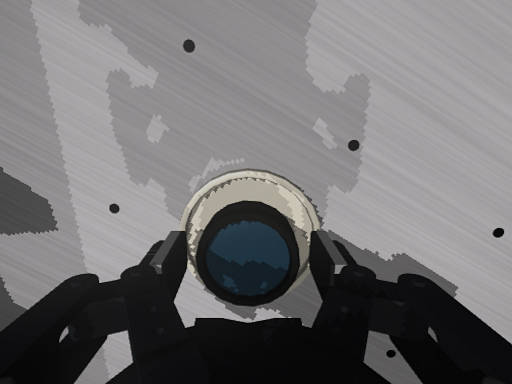

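Request:
jog_arm([
  [0,0,0.8,0,55],
  [0,0,1,0,40],
  [0,0,1.5,0,20],
  [0,0,2.5,0,0],
  [0,0,3,0,0],
  [0,0,3,0,0],
  [0,0,2,0,0],
  [0,0,0,0,0],
  [0,0,0,0,0],
])

```text
t: 39.97
tcp_pos: [0.5255, 0.4226, 0.1612]
tool_rot: [0.967, 0.255, -0.0, -0.019]
force: [0.1, 0.0, -0.4]
finger_gap: 0.998
```

Run:
```python
from m import *
st();s=shot('wrist','w33');im=s['img'].astype(int); r,b=im[...,0],im[...,2]
el(s,(r-b>8)&(r>110),.008)
el(s,(b<75)|((b-r>15)&(b<130)),.026)
```

```text
t 39.9667 tcp [0.5255 0.4226 0.1612] toolz deg xy [-0.57  2.11] jaw dir -60.4 q [0.495 0.665 1.375 0.042 1.093 1.531] F [ 0.1  0.  -0.4] gap 0.998
n 1623 px [253. 169.] mec [0.5248 0.4222 0.0814] ell mm [523.7 421. ] [74.4 76.3]
n 1105 px [477. 178.] mec [0.6464 0.2138 0.0577] ell mm [646.7 213.4] [51.3 54.5]
n 2265 px [254. 186.] mec [0.524  0.4182 0.06  ] ell mm [523.1 419.8] [54.3 56.7]
n 1150 px [491. 181.] mec [0.6464 0.2211 0.0447] ell mm [646.4 221.4] [35.3 41.9]
n 176 px [ 32. 185.] mec [0.4083 0.6192 0.079 ] ell mm [408.  621.4] [ 2.8 79. ]
```

View pics/w33.png

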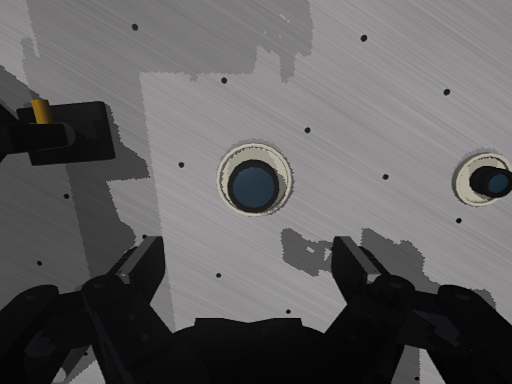

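Request:
jog_arm([
  [0,-1.5,0,0,0],
  [0.4,-2.8,0,0,0],
  [0.4,-2.8,0,0,0],
  [0.4,-2.8,0,0,0],
  [0.4,-2.8,0,0,0],
  [0.4,-2.8,0,0,0],
  [0.4,-2.8,0,0,0],
  [0.4,-2.8,0,0,0],
  [0.4,-2.8,0,0,0],
  [0.4,-2.8,0,0,0],
])

```text
t: 40.85
tcp_pos: [0.5477, 0.141, 0.1463]
tool_rot: [0.965, 0.26, -0.015, -0.019]
force: [0.3, -0.3, 0.2]
finger_gap: 0.999
```

Request:
jog_arm([
  [0.4,-2.8,0,0,0],
  [0.4,-2.8,0,0,0],
  [0.4,-2.8,0,0,0],
  [0.4,-2.8,0,0,0],
  [0.4,-2.8,0,0,0],
  [0.4,-2.8,0,0,0],
  [0.4,-2.8,0,0,0],
  [0.4,-2.8,0,0,0],
  [0.4,-2,0,0,0],
  [0,0,0,0,0],
])

```text
t: 41.68
tcp_pos: [0.5662, -0.1266, 0.1298]
tool_rot: [0.966, 0.255, -0.033, -0.026]
force: [-0.1, -0.8, 0.3]
finger_gap: 1.001
```

Run:
```python
from m import *
st()
```

```text
t 41.6833 tcp [ 0.5662 -0.1266  0.1298] toolz deg xy [-4.37  1.95] jaw dir -60.5 q [-4.130e-01  6.300e-01  1.575e+00  1.000e-03  1.020e+00  6.410e-01] F [-0.1 -0.8  0.3] gap 1.001
```

Request:
jog_arm([
  [-0.5,0,0.2,7,0],
  [-1,0,0.2,7,0],
  [-1,0,0.2,7,0],
  [-1,0,0.2,7,0],
  [-1,0,0.2,7,0],
  [-1,0,0.2,7,0],
  [-1,0,0.2,7,0],
  [-1,0,0.2,7,0],
  [-1,0,0.2,7,0],
  [-1,0,0.2,7,0],
])

```text
t: 42.52
tcp_pos: [0.4508, -0.1224, 0.137]
tool_rot: [0.633, 0.772, -0.053, -0.015]
force: [-0.6, 0.1, -0.7]
finger_gap: 0.999
```

Request:
jog_arm([
  [0,0,0.2,7,0],
  [0,0,0.2,7,0],
  [0,0,0,7,0],
  [0,0,0,7,0],
  [0,0,0,7,0],
  [0,0,0,7,0],
  [0,0,0,7,0],
  [0,0,0,7,0],
  [0,0,0,0,0],
  [0,0,0,0,0],
])

```text
t: 43.35
tcp_pos: [0.4282, -0.1105, 0.1322]
tool_rot: [0.185, 0.981, -0.057, -0.006]
force: [-0.6, -0.5, -0.2]
finger_gap: 1.0
```

Run:
```python
from m import *
st()
```

```text
t 43.35 tcp [ 0.4282 -0.1105  0.1322] toolz deg xy [-1.89 -6.23] jaw dir 68.6 q [-0.429  0.466  1.972 -0.176  0.696 -1.492] F [-0.6 -0.5 -0.2] gap 1.0
```

Request:
jog_arm([
  [0,0,0.3,6.5,0],
  [0,0,0.3,6.5,0],
  [0,0,0.3,6.5,0],
  [0,0,0.3,6.5,0],
  [0,0,0.3,6.5,0],
  [0,0,0.3,6.5,0],
  [0,0,0.3,6.5,0],
  [0,0,0.3,6.5,0],
  [0,0,0,0,0],
  [0,0,0,0,0],
])

```text
t: 44.18
tcp_pos: [0.4219, -0.1065, 0.1528]
tool_rot: [-0.271, 0.961, -0.05, 0.013]
force: [-0.4, -0.5, 0.2]
finger_gap: 0.999
```

Run:
```python
from m import *
st()
```

```text
t 44.1833 tcp [ 0.4219 -0.1065  0.1528] toolz deg xy [ 3.02 -5.13] jaw dir 121.5 q [-0.466  0.394  2.026 -0.095  0.637 -2.513] F [-0.4 -0.5  0.2] gap 0.999
```

Request:
jog_arm([
  [1.5,-0.8,0.2,0,0],
  [2.8,-1.4,0.2,0,0],
  [2.8,-1.4,0.2,0,0],
  [2.8,-1.4,0.2,0,0],
  [2.8,-1.4,0.2,0,0],
  [2.8,-1.4,0.2,0,0],
  [2.8,-1.4,0.2,0,0],
  [2.8,-1.4,0.2,0,0],
  [0,0,0,0,0],
  [0,0,0,0,0],
])

```text
t: 45.02
tcp_pos: [0.6351, -0.2124, 0.1628]
tool_rot: [-0.251, 0.967, -0.044, 0.006]
force: [-0.1, 0.1, 0.6]
finger_gap: 1.003
```

Run:
```python
from m import *
st()
```

```text
t 45.0167 tcp [ 0.6351 -0.2124  0.1628] toolz deg xy [ 1.9  -4.73] jaw dir 119.1 q [-0.463  0.643  1.422 -0.07   1.011 -2.506] F [-0.1  0.1  0.6] gap 1.003
```

Request:
jog_arm([
  [0,1.5,0,0,0],
  [0,2.8,0,0,0],
  [0,2.8,0,0,0],
  [0,2.8,0,0,0],
  [0,2.8,0,0,0],
  [0,2.8,0,0,0],
  [0,2.8,0,0,0],
  [0,2.8,0,0,0],
  [0,0,0,0,0],
  [0,0,0,0,0],
])

```text
t: 45.85
tcp_pos: [0.6206, 0.0093, 0.1553]
tool_rot: [-0.236, 0.971, -0.041, -0.004]
force: [0.6, -0.6, 0.0]
finger_gap: 1.0
```

Run:
```python
from m import *
st()
```

```text
t 45.85 tcp [0.6206 0.0093 0.1553] toolz deg xy [ 0.68 -4.61] jaw dir 117.4 q [-0.127  0.61   1.522 -0.094  0.99  -2.124] F [ 0.6 -0.6  0. ] gap 1.0
```

Request:
jog_arm([
  [0,1,0,7,0],
  [0,2,0,7,0],
  [0,2.8,0,7,0],
  [0,2.8,0,7,0],
  [0,2.8,0,7,0],
  [0,2.8,0,7,0],
  [0,2.8,0,0,0],
  [0,2.8,0,0,0],
  [0,0,0,0,0],
  [0,0,0,0,0],
])

```text
t: 46.68
tcp_pos: [0.6132, 0.2056, 0.1518]
tool_rot: [-0.573, 0.819, -0.039, 0.006]
force: [0.4, 0.0, -0.0]
finger_gap: 1.001
```

Run:
```python
from m import *
st()
```

```text
t 46.6833 tcp [0.6132 0.2056 0.1518] toolz deg xy [ 3.11 -3.25] jaw dir 160.0 q [ 0.182  0.638  1.473 -0.079  0.99  -2.568] F [ 0.4  0.  -0. ] gap 1.001
```

Request:
jog_arm([
  [-2,0,0,0,0],
  [-4,0,0,0,0],
  [-4,0,0,0,0],
  [-4,0,0,0,0],
  [-4,0,0,0,0],
  [4,0,0,0,0],
  [4,0,0,0,0],
  [4,0,0,0,0],
  [4,0,0,0,0],
  [0,0,0,0,0],
])

```text
t: 47.52
tcp_pos: [0.528, 0.1776, 0.1338]
tool_rot: [-0.564, 0.824, -0.022, -0.042]
force: [1.2, -0.5, 0.4]
finger_gap: 1.002
```

Run:
```python
from m import *
st()
```

```text
t 47.5167 tcp [0.528  0.1776 0.1338] toolz deg xy [-2.52 -4.74] jaw dir 158.7 q [ 0.164  0.595  1.643 -0.091  0.963 -2.553] F [ 1.2 -0.5  0.4] gap 1.002
```

Request:
jog_arm([
  [-1,0,0.3,-7,0],
  [-1,0,0.3,-7,0],
  [-1,0,0.3,-7,0],
  [-1,0,0.3,-7,0],
  [-1,0,0.3,-7,0],
  [-1,0,0.3,-7,0],
  [-1,0,0.2,-7,0],
  [0,0,0.2,-7,0],
  [0,0,0.2,-7,0],
  [0,0,0.2,-7,0],
])

```text
t: 48.35
tcp_pos: [0.4559, 0.1611, 0.159]
tool_rot: [0.027, 0.998, 0.005, -0.05]
force: [-0.2, 0.1, 0.3]
finger_gap: 1.003
```

Request:
jog_arm([
  [0,0,0.2,-7,0],
  [0,0,0.2,-7,0],
  [0,0,0.2,-7,0],
  [0,0,0.2,-7,0],
  [0,0,0.2,-7,0],
  [0,0,0.2,-7,0],
  [0,0,0.2,-7,0],
  [0,0,0.2,-7,0],
  [0,0,0.2,-7,0],
  [0,0,0.2,-7,0],
])

```text
t: 49.18
tcp_pos: [0.4541, 0.1456, 0.1801]
tool_rot: [0.606, 0.794, 0.03, -0.039]
force: [-0.3, -0.1, -0.0]
finger_gap: 1.001
```

Run:
```python
from m import *
st()
```

```text
t 49.1833 tcp [0.4541 0.1456 0.1801] toolz deg xy [-1.4   5.44] jaw dir 15.2 q [ 0.014  0.41   1.854  0.121  0.905 -0.328] F [-0.3 -0.1 -0. ] gap 1.001
```

Request:
jog_arm([
  [0,0,0,-7,0],
  [0,0,0,-7,0],
  [0,0,0,-7,0],
  [0,0,0,-7,0],
  [0,0,0,-7,0],
  [0,0,0,-7,0],
  [0,0,0,-7,0],
  [0,0,0,-7,0],
  [0,0,0,-7,0],
  [0,0,0,-7,0],
])

```text
t: 50.02
tcp_pos: [0.4512, 0.1302, 0.1807]
tool_rot: [0.956, 0.289, 0.045, -0.013]
force: [-0.4, 0.4, -0.3]
finger_gap: 0.997
```

Request:
jog_arm([
  [0,0,0,-7,0],
  [0,0,0,-5,0],
  [0,0,0,0,0],
  [0,0,0,0,0],
])

```text
t: 50.35
tcp_pos: [0.4495, 0.1252, 0.1808]
tool_rot: [0.983, 0.18, 0.045, -0.007]
force: [-0.2, -0.4, 0.0]
finger_gap: 1.001
```

Run:
```python
from m import *
st()
```

```text
t 50.35 tcp [0.4495 0.1252 0.1808] toolz deg xy [4.98 1.73] jaw dir -69.3 q [0.012 0.366 1.938 0.043 0.75  1.191] F [-0.2 -0.4  0. ] gap 1.001
```

Request:
jog_arm([
  [4,0,0,0,0],
  [4,0,0,0,0],
  [4,0,0,0,0],
  [0,0,0,0,0],
  [0,0,0,0,0],
])

```text
t: 50.77
tcp_pos: [0.566, 0.121, 0.1786]
tool_rot: [0.982, 0.182, 0.039, -0.008]
force: [-1.5, -0.4, 0.7]
finger_gap: 0.994
```

Run:
```python
from m import *
st()
```

```text
t 50.7667 tcp [0.566  0.121  0.1786] toolz deg xy [4.26 1.69] jaw dir -69.0 q [0.002 0.505 1.663 0.037 0.9   1.185] F [-1.5 -0.4  0.7] gap 0.994
```

Request:
jog_arm([
  [-4,0,0,0,0],
  [-4,0,0,0,0],
  [-4,0,0,0,0],
  [4,0,0,0,0],
  [4,0,0,0,0],
  [4,0,0,0,0],
  [0,0,0,0,0],
  [0,0,0,0,0],
])

```text
t: 51.43
tcp_pos: [0.492, 0.1173, 0.1563]
tool_rot: [0.983, 0.184, -0.014, -0.018]
force: [-0.6, -0.2, 0.5]
finger_gap: 1.001
```

Run:
```python
from m import *
st()
```

```text
t 51.4333 tcp [0.492  0.1173 0.1563] toolz deg xy [-1.93  1.68] jaw dir -68.8 q [-0.005  0.49   1.785  0.037  0.901  1.172] F [-0.6 -0.2  0.5] gap 1.001
```

Request:
jog_arm([
  [3,0,0,0,0],
  [3,0,0,0,0],
  [-3,0,0,0,0],
  [-3,0,0,0,0],
  [0,0,0,0,0],
  [0,0,0,0,0],
])

```text
t: 51.93
tcp_pos: [0.495, 0.1151, 0.157]
tool_rot: [0.983, 0.185, -0.01, -0.017]
force: [0.0, -0.6, 0.3]
finger_gap: 0.994
```

Run:
```python
from m import *
st()
```

```text
t 51.9333 tcp [0.495  0.1151 0.157 ] toolz deg xy [-1.47  1.68] jaw dir -68.7 q [-0.009  0.489  1.784  0.037  0.896  1.165] F [ 0.  -0.6  0.3] gap 0.994
```

Request:
jog_arm([
  [0.4,-1,0.1,0,0],
  [0.7,-2,0.1,0,0],
  [0.7,-2,0.1,0,0],
  [0.7,-2,0.1,0,0],
  [0.7,-2,0.1,0,0],
  [0.7,-2,0.1,0,0],
  [0.7,-2,0.1,0,0],
  [0.7,-2,0.1,0,0],
  [0.7,-2,0.1,0,0],
  [0.7,-2,0.1,0,0],
])

```text
t: 52.77
tcp_pos: [0.5701, -0.0892, 0.1719]
tool_rot: [0.982, 0.19, -0.003, -0.013]
force: [0.7, -0.0, 0.5]
finger_gap: 1.001
```

Request:
jog_arm([
  [0.7,-2,0.1,0,0],
  [0.7,-2,0.1,0,0],
  [0.7,-2,0.1,0,0],
  [0.7,-2,0.1,0,0],
  [0.7,-2,0.1,0,0],
  [0.7,-2,0.1,0,0],
  [0.7,-2,0,0,0],
  [0,0,0,0,0],
  [0,0,0,0,0],
])

```text
t: 53.52
tcp_pos: [0.6273, -0.2561, 0.1822]
tool_rot: [0.982, 0.187, 0.004, -0.005]
force: [0.1, 1.2, 0.4]
finger_gap: 0.996
```

Run:
```python
from m import *
st();s=shot('wrist','w34')
```

```text
t 53.5167 tcp [ 0.6273 -0.2561  0.1822] toolz deg xy [0.32 0.65] jaw dir -68.5 q [-0.558  0.651  1.337  0.014  1.155  0.632] F [0.1 1.2 0.4] gap 0.996
```

View pics/w34.png

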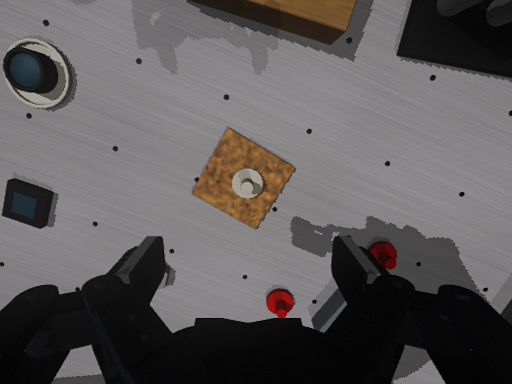

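Run:
```python
from m import *
s=load('w34');im=s['img'].astype(int); r,b=im[...,0],im[...,2]
el(s,(abs(r-b)<35)&(r>90)&(np.hypot(*(np.mgrid[:384,:512]-np.array([184,247])[:,None,None]))<28),.014,rng=(.01,.1))
print(ray(s,[[247,184]],.014),ray(s,[[247,187]],.034))
c=s['img'][150:215,205:290]; cv2.imwrite('pics/z34.png',cv2.resize(c,None,fx=7,fy=7,interpolation=cv2.INTER_CUBIC)[:,:,::-1])
```

```text
n 697 px [247. 183.] mec [ 0.62   -0.2561  0.0362] ell mm [ 620.2 -256.1] [34.  34.7]
[[ 0.6189735  -0.25672595  0.014     ]] [[ 0.62039998 -0.25640906  0.034     ]]
```

View pics/z34.png

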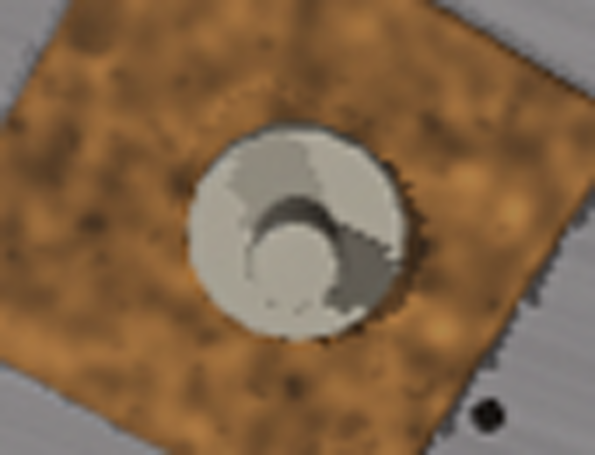

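Request:
jog_arm([
  [-0.4,0,-1,0,100],
  [-0.3,0,-1.5,0,110],
  [0,0,-1.7,0,110],
  [0,0,-1.7,0,110],
  [0,0,-1.7,0,110],
  [0,0,-1.7,0,110],
  [0,0,-1.5,0,110],
  [0,0,-1,0,110],
  [0,0,0,0,110],
  [0,0,0,0,110],
])

```text
t: 54.4
tcp_pos: [0.6187, -0.2493, 0.0633]
tool_rot: [0.982, 0.191, 0.005, -0.004]
force: [0.5, -0.1, 1.1]
finger_gap: 0.566
```

Run:
```python
from m import *
st();s=shot('wrist','w35')
```

```text
t 54.4 tcp [ 0.6187 -0.2493  0.0633] toolz deg xy [0.47 0.61] jaw dir -68.0 q [-0.556  0.786  1.441  0.017  0.913  0.62 ] F [ 0.5 -0.1  1.1] gap 0.566
```

View pics/w35.png

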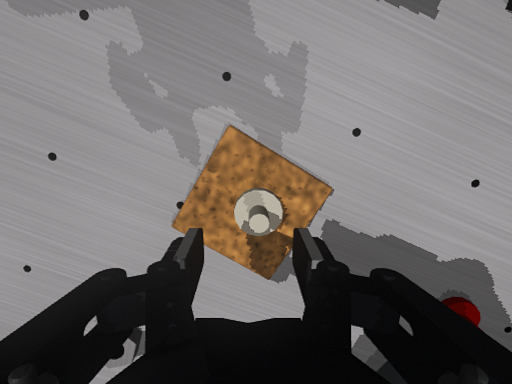

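Tilt is under 1°. The cap's y is -0.256, so I'll correct by -0.7 cm in y and descend.

Request:
jog_arm([
  [0.1,-0.4,-0.6,0,110],
  [0,-0.3,-0.8,0,110],
  [0,0,-0.9,0,110],
  [0,0,-0.9,0,110],
  [0,0,-0.6,0,110],
  [0,0,0,0,110],
  [0,0,0,0,110],
])

```text
t: 55.03
tcp_pos: [0.6218, -0.2585, 0.0251]
tool_rot: [0.982, 0.191, 0.007, -0.002]
force: [0.3, -0.3, -0.2]
finger_gap: 0.569
```

Run:
```python
from m import *
st();s=shot('wrist','w36')
```

```text
t 55.0333 tcp [ 0.6218 -0.2585  0.0251] toolz deg xy [0.8 0.4] jaw dir -68.0 q [-0.566  0.845  1.44   0.018  0.849  0.609] F [ 0.3 -0.3 -0.2] gap 0.569
```

View pics/w36.png

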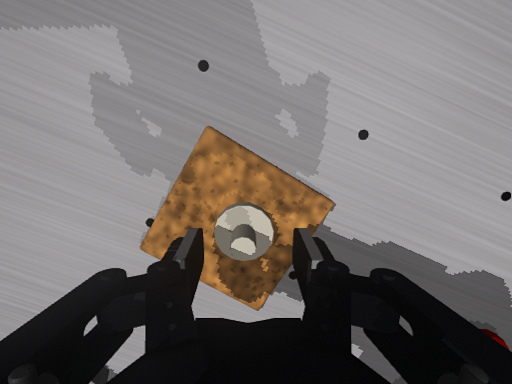

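Request:
jog_arm([
  [-0.2,0.2,-0.3,0,110],
  [0,0,-0.3,0,110],
  [0,0,0,0,110],
])

```text
t: 55.33
tcp_pos: [0.6198, -0.2563, 0.019]
tool_rot: [0.982, 0.191, 0.008, -0.002]
force: [-1.2, -0.5, -0.4]
finger_gap: 0.568
```

Request:
jog_arm([
  [0,0,0,0,180],
  [0,0,0,0,255],
  [0,0,0,0,255],
  [0,0,0,0,255],
  [0,0,0,0,255],
  [0,0,0,0,255],
], squeeze=30)

```text
t: 55.83
tcp_pos: [0.6203, -0.2564, 0.0199]
tool_rot: [0.981, 0.191, 0.008, -0.001]
force: [0.2, -0.3, -0.7]
finger_gap: 0.141
```

Request:
jog_arm([
  [0,0,0.5,0,255],
  [0,0,1,0,255],
  [0,0,1.5,0,255],
  [0,0,2,0,255],
  [0,0,2,0,255],
  [0,0,1.5,0,255],
  [0,0,0,0,255],
  [0,0,0,0,255],
])

```text
t: 56.5
tcp_pos: [0.6196, -0.256, 0.1121]
tool_rot: [0.981, 0.191, 0.008, -0.001]
force: [0.7, 0.8, -0.4]
finger_gap: 0.142
```

Run:
```python
from m import *
st();s=shot('wrist','w37')
```

```text
t 56.5 tcp [ 0.6196 -0.256   0.1121] toolz deg xy [0.9  0.33] jaw dir -67.9 q [-0.564  0.722  1.417  0.016  0.993  0.613] F [ 0.7  0.8 -0.4] gap 0.142
```

View pics/w37.png

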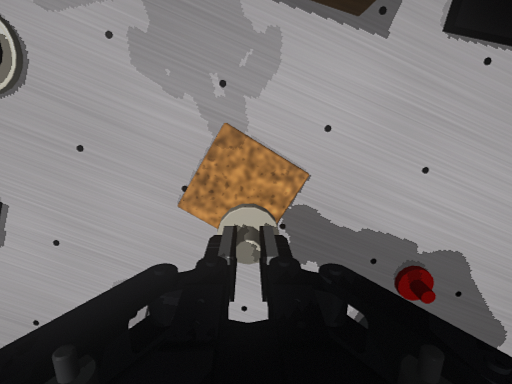

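Request:
jog_arm([
  [-1,-0.3,0.1,0,255],
  [-2,-0.5,0.1,0,255],
  [-2,-0.5,0.1,0,255],
  [-2,-0.5,0.1,0,255],
  [-2,-0.5,0.1,0,255],
  [-2,-0.5,0.1,0,255],
  [-2,-0.5,0.1,0,255],
  [-1.5,-0.5,0,0,255],
  [0,0,0,0,255],
  [0,0,0,0,255],
])

```text
t: 57.38
tcp_pos: [0.4574, -0.2898, 0.1098]
tool_rot: [0.981, 0.192, 0.001, -0.01]
force: [0.6, 0.3, 0.2]
finger_gap: 0.143
```

Run:
```python
from m import *
st();s=shot('wrist','w38')
```

```text
t 57.3833 tcp [ 0.4574 -0.2898  0.1098] toolz deg xy [-0.07  1.12] jaw dir -67.9 q [-0.779  0.597  1.741  0.018  0.819  0.393] F [0.6 0.3 0.2] gap 0.143
```

View pics/w38.png

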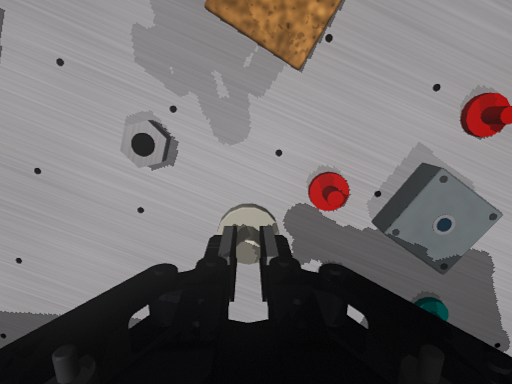

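Glass port shows at (444,224) on the bare block.

Run:
```python
from m import *
s=load('w38')
print('port',ray(s,[[444,224.5]],.03),'holes',ray(s,[[444,180],[493,216],[444,267],[396,232]],.03).mean(0))
c=s['img'][190:260,405:485]; cv2.imwrite('pics/z38.png',cv2.resize(c,None,fx=7,fy=7,interpolation=cv2.INTER_CUBIC)[:,:,::-1])
```

```text
port [[ 0.49897442 -0.4485393   0.03      ]] holes [ 0.4987916  -0.44863221  0.03      ]
```

View pics/z38.png

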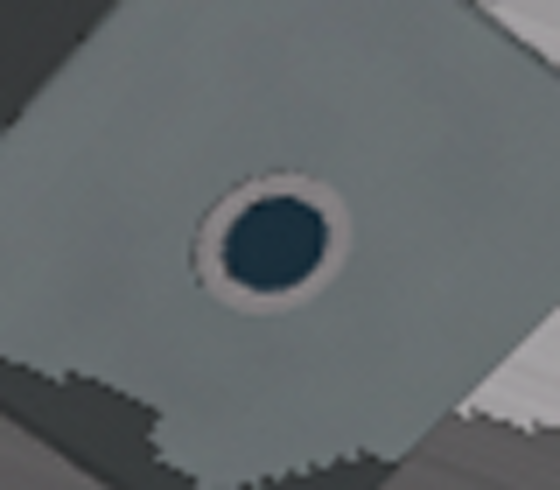

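Request:
jog_arm([
  [0.3,-1,0.1,0,255],
  [0.5,-2,0.1,0,255],
  [0.5,-2,0.1,0,255],
  [0.5,-2,0.1,0,255],
  [0.5,-2,0.1,0,255],
  [0.5,-2,0.1,0,255],
  [0.5,-1.5,0,0,255],
  [0,0,0,0,255],
  [0,0,0,0,255],
])

```text
t: 58.18
tcp_pos: [0.4998, -0.4229, 0.1143]
tool_rot: [0.98, 0.197, 0.002, -0.008]
force: [-0.6, 0.8, -1.0]
finger_gap: 0.146
```

Run:
```python
from m import *
st()
```

```text
t 58.1833 tcp [ 0.4998 -0.4229  0.1143] toolz deg xy [0.08 0.91] jaw dir -67.3 q [-0.878  0.708  1.441  0.013  1.003  0.289] F [-0.6  0.8 -1. ] gap 0.146
```

Request:
jog_arm([
  [0,-0.9,-0.3,0,255],
  [0,-0.9,-0.8,0,255],
  [0,-0.4,-1,0,255],
  [0,0,-1,0,255],
  [0,0,-1,0,255],
  [0,0,-0.8,0,255],
  [0,0,0,0,255],
  [0,0,0,0,255],
])

```text
t: 58.85
tcp_pos: [0.4984, -0.4411, 0.0572]
tool_rot: [0.98, 0.199, 0.0, -0.012]
force: [0.6, -0.6, -0.3]
finger_gap: 0.144
```

Run:
```python
from m import *
st();s=shot('wrist','w39')
```

```text
t 58.85 tcp [ 0.4984 -0.4411  0.0572] toolz deg xy [-0.23  1.33] jaw dir -67.1 q [-0.897  0.8    1.429  0.014  0.933  0.265] F [ 0.6 -0.6 -0.3] gap 0.144
```

View pics/w39.png

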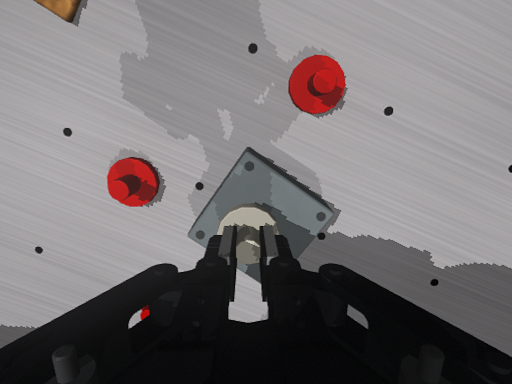

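Remaining: -0.75 cm in y, then down to 0.044.

Request:
jog_arm([
  [0.05,-0.4,-0.1,0,255],
  [0,-0.3,-0.3,0,255],
  [0,0,-0.4,0,255],
  [0,0,0,0,255],
])

```text
t: 59.23
tcp_pos: [0.4997, -0.4489, 0.05]
tool_rot: [0.98, 0.199, 0.001, -0.011]
force: [-0.5, -0.7, -0.4]
finger_gap: 0.148
```

Run:
```python
from m import *
st()
```

```text
t 59.2333 tcp [ 0.4997 -0.4489  0.05  ] toolz deg xy [-0.15  1.23] jaw dir -67.0 q [-0.903  0.816  1.416  0.014  0.928  0.258] F [-0.5 -0.7 -0.4] gap 0.148
```

Request:
jog_arm([
  [-0.1,0,-0.3,0,255],
  [0,0,-0.1,0,255],
])

```text
t: 59.4
tcp_pos: [0.4989, -0.4496, 0.0463]
tool_rot: [0.98, 0.199, 0.001, -0.01]
force: [-0.7, -0.1, -0.4]
finger_gap: 0.147
```

Request:
jog_arm([
  [0,0,-0.1,0,255],
])

```text
t: 59.48
tcp_pos: [0.499, -0.4497, 0.0453]
tool_rot: [0.98, 0.199, 0.001, -0.01]
force: [-0.3, -0.1, -0.6]
finger_gap: 0.149
```

Request:
jog_arm([
  [0,0,-0.1,0,255],
])

```text
t: 59.57
tcp_pos: [0.4989, -0.4497, 0.0443]
tool_rot: [0.98, 0.199, 0.001, -0.01]
force: [0.3, 0.3, -0.6]
finger_gap: 0.142
```

Request:
jog_arm([
  [0,0.1,-0.1,0,255],
])

```text
t: 59.65
tcp_pos: [0.4989, -0.4493, 0.0436]
tool_rot: [0.98, 0.199, 0.001, -0.009]
force: [-1.3, -1.9, 5.8]
finger_gap: 0.145
```

Request:
jog_arm([
  [0,0,-0.1,0,255],
])

```text
t: 59.73
tcp_pos: [0.4989, -0.4494, 0.0435]
tool_rot: [0.98, 0.199, 0.001, -0.009]
force: [-1.7, 2.1, 8.7]
finger_gap: 0.144
```

Contact. Releasing the cap and retreating.

Request:
jog_arm([
  [0,0,0,0,222],
  [0,0,0,0,215],
  [0,0,0,0,208],
  [0,0,0,0,195],
  [0,0,0,0,175],
  [0,0,0,0,150],
  [0,0,0,0,130],
])

```text
t: 60.32
tcp_pos: [0.4992, -0.4489, 0.0437]
tool_rot: [0.98, 0.199, 0.001, -0.009]
force: [0.3, -0.5, 0.6]
finger_gap: 0.488
```

Request:
jog_arm([
  [0,0,0.8,0,120],
  [0,0,1.2,0,110],
  [0,0,2,0,60],
  [0,0,3,0,0],
  [0,0,3,0,0],
  [0,0,2,0,0],
  [0,0,0,0,0],
  [0,0,0,0,0],
])

```text
t: 60.98
tcp_pos: [0.4983, -0.4477, 0.1737]
tool_rot: [0.98, 0.199, 0.002, -0.009]
force: [-1.0, 0.5, -1.0]
finger_gap: 0.994
```

Run:
```python
from m import *
st();s=shot('wrist','w40');im=s['img'].astype(int); r,b=im[...,0],im[...,2]
el(s,(r-b>3)&(r>90)&(r-b<40),.038,rng=(.01,.1))
```

```text
t 60.9833 tcp [ 0.4983 -0.4477  0.1737] toolz deg xy [-0.04  1.04] jaw dir -67.0 q [-0.903  0.656  1.355  0.012  1.146  0.261] F [-1.   0.5 -1. ] gap 0.994
n 888 px [252. 183.] mec [ 0.4989 -0.4487  0.0363] ell mm [ 498.9 -449. ] [34.4 35. ]
```

View pics/w40.png

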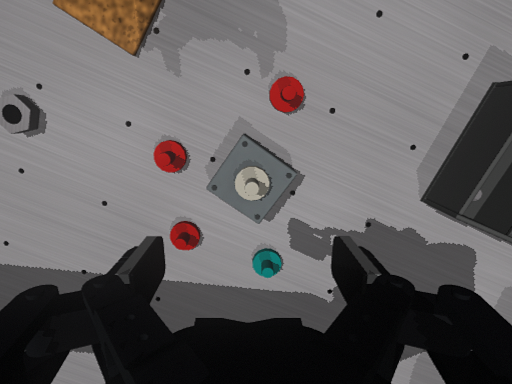

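Run:
```python
from m import *
out=[]
for n in ['scene','side']:
    s=shot(n,n+'F')
    for p in [(.525,.422),(.6465,.213),(.6465,-.005),(.499,-.4487)]:
        u,v=proj(s,[*p,.01])[0].astype(int); out.append(cv2.resize(s['img'][v-20:v+20,u-20:u+20],(200,200),interpolation=cv2.INTER_CUBIC))
cv2.imwrite('pics/fin.png',np.vstack([np.hstack(out[:4]),np.hstack(out[4:])])[:,:,::-1])
```

```text
(no output)
```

View pics/fin.png

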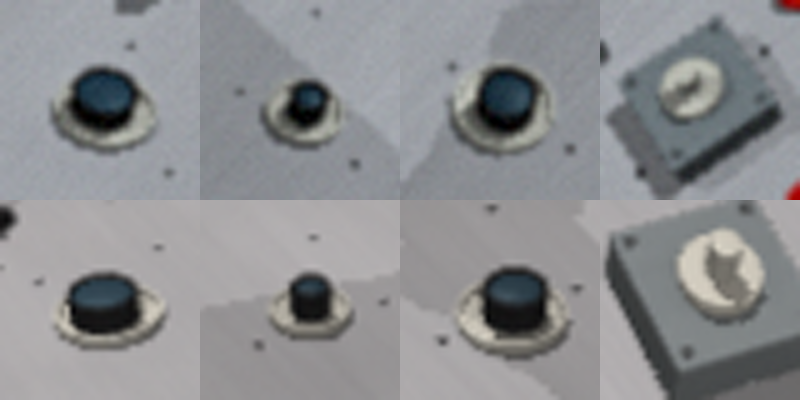

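Run:
```python
from m import *
s=load('w33'); c=s['img'][130:230,205:305]; cv2.imwrite('pics/z33.png',cv2.resize(c,None,fx=6,fy=6,interpolation=cv2.INTER_CUBIC)[:,:,::-1])
a=np.linspace(0,2*np.pi,100)
for n,x,y,rr,z in [('dish',.5248,.4222,.041,.008),('inner',.5248,.4222,.037,.008),('cell mid',.5248,.4222,.027,.026),('cellbot',.5248,.4222,.027,.004)]:
    u=proj(s,np.c_[x+rr*np.cos(a),y+rr*np.sin(a),np.full(100,z)]); print(n,((u.min(0)-[205,130])*6).round(),((u.max(0)-[205,130])*6).round())
```

```text
dish [64. 74.] [519. 519.]
inner [86. 98.] [496. 499.]
cell mid [130. 169.] [448. 479.]
cellbot [143. 152.] [439. 441.]
```

View pics/z33.png

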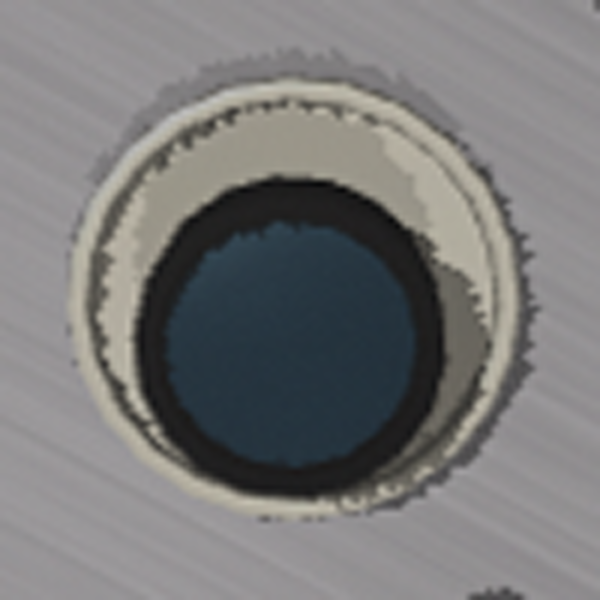

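```bash
python3 -c "
from m import *
st(); print(sign_off())"
```

```text
t 61.1333 tcp [ 0.4977 -0.447   0.1713] toolz deg xy [-0.17  1.22] jaw dir -67.0 q [-0.903  0.659  1.356  0.012  1.145  0.261] F [-0.2  0.9  0.2] gap 0.998
the job is handed in; nothing more can be done
None
```

The job is handed in at about 61 s, with all three cells upright in their dishes and the cap back over the port. I did it in this order:

1. Medium cell to its dish.
2. Small cell to its dish.
3. Dust cap to the cork pad.
4. Large cell to its dish.
5. Cap back, knob up, on the block.

Each thing was lowered until it touched before I let go, and the gripper ended open above the block.

**Last checks (wrist views, with a final look from the scene and side cameras):**

| Item | Offset from the middle |
|---|---|
| Medium cell | about 0.5 mm |
| Small cell | about 1 mm |
| Large cell | about 2–3 mm (nearer 3.5 mm in the side view) |
| Cap over the glass port | about 0.5 mm |

**Not ideal:**
- **Large cell:** it is the least well centred; I left it because it still stands well inside its dish.
- **Tool tilt:** the tool drifted up to about 6.5° from vertical while moving. Each thing was set down with the tool at most about 3.6° off vertical, so an edge may have settled by up to about 2 mm on release.
- **Contact force:** the medium cell met its dish floor with a brief 31 N at the wrist before release. The small cell's contact was 20 N. The other readings on touching down were about 11 N or less; the large cell's final press before release was not read.

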